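# Lift the hot steriliser lid onto its stand with the lid lifter

### The arm

A 6-joint arm with a two-finger parallel gripper is mounted at the origin on the work surface. World frame = base frame: x ahead of the robot, y to its left, z up, the work surface at z = 0. Lengths are in m, angles in rad, forces in N, time in s.
With the tool pointing down it reaches from about 0.275 to 0.75 m from the base axis. Payload 10.2 kg.
Tool frame: the origin (TCP) lies midway between the tips of the shut fingers; the grasp point (between the pads) lies 19 mm behind it; z points along the fingers, y is the direction in which the jaws open and shut (so a half turn about z gives the same grasp; the last joint's range is limited). The gripper opens to 88 mm and grips with 3 to 60 N. Pads are 18 mm wide; open, the fingers measure 123 mm over their backs; the gripper's body (75 mm by 187 mm) begins 45 mm behind the grasp point.
Start: joints at [-1.504, 0.313, 1.498, -0, 1.331, -0.223], TCP at [0.15, -0.503, 0.239] pointing down, gripper open.
Joint ranges: [-2.94, 2.94], [-0.97, 2.17], [0.19, 2.56], [-1.23, 4.37], [0.02, 3.11], [-2.88, 2.88]. Speed limits (rad/s): [2.39, 2.39, 3.01, 3.14, 3.14, 3.14].

### API

Orientations are given as a rotation vector (axis times angle).
In Python, from plant import robot gives the robot as it stands.
- The arm moves only by the tool jog_arm, never from a script. Its argument "deltas" is one flat list of numbers, 7 for each row, row after row: the shift along the world's x, y, z in m, then the turn, a rotation vector about the world's x, y, z in rad, then the closure in counts, from 0 (fully open) to 255 (shut). A call has 1 to 12 rows; each row shifts and turns the commanded pose from where the row before left it; what a row does not reach is not made up. A row lasts 1/8 s, in which the tool goes at most 62.5 mm and 10.7 degrees, less where a joint would pass 70% of its speed; a pose out of reach is approached as far as the arm can. A call is refused whole if a number of a shift passes 0.0625 or a number of a turn 0.188, either way. A call with a gripper value outside its range is refused whole. The fingers move at their own pace and stop on an object; "squeeze" is the grip in N (left out, the last holds). Time passes only in rows, so rows that do not move let the fingers close. It gives the time, the measured TCP pose, the force and the opening at its end, in the units of the state.
- robot.observe(): the state, without advancing time (a new reading comes with each control period).
- robot.camera(name): name is "scene" or "top" or "wrist"; returns a dict with "image" (400x640x3 uint8, red, green, blue), "fx", "fy", "cx", "cy" (pixels), "world_from_camera" (4x4, takes a point from camera to world coordinates); the wrist camera has in their place "T_tool_cam" (4x4, takes a point from camera to tool coordinates, whose origin is the TCP and whose axes are the flange's). Camera axes: x right, y down, z forward; pixel columns grow to the right and rows downward; lengths in m; the calibration is good to about 2 mm. The wrist camera is an equidistant fisheye: a pixel r from the principal point sees the ray r / f radians off the axis. A picture is of the moment at which its call begins: read the wrist's pose just before it. There is no depth.
- robot.hand_in(): hands the job in, once; it reports no verdict.
Trained networks look in a picture, given as the dict that the camera call returned (one of the last four; its "shot" number tells which), for a name from the list of things; names that differ only in an ending like _2 or _b are one class to them, and where a whole thing is asked for, a point or a joint stands for the part that bears it (a point fixed in the world has none). Each returns a list of dicts, best first, with "p" (0 to 1); they miss things now and then, are a little off and sometimes report something else, mostly with a low value. They report only what shows in the picture. A call takes as long as a camera call. They do not tell look-alikes from the thing itself.
- robot.boxes_of(picture, name): "extent" ([left, top, width, height] in pixels, round what is visible of it).
- robot.trace(picture, name): "pixels" (400x640 bool, what is visible of it) and "extent" ([left, top, width, height] in pixels, round what is visible of it).
The state is a dict: "t": time; "joints": joint angles; "qvel": joint speeds; "joint_torque": joint torques, N m; "tcp_pos": TCP position; "eef_rot": TCP orientation; "contact_force": force on the tool from outside, world axes, zero at the start; "wrist_torque": the same for the moment, N m; "grip_width": opening from 0.0 (shut) to 1.0 (fully open).
Only numpy, scipy, OpenCV 4.12 (cv2) and the standard library are available. Lean on these libraries where they do the work, as an engineer would, in place of code of your own. Each camera call takes 0.05 s, during which the arm holds its last target.

### The job

The steriliser lid is too hot to touch: take the lid lifter from its hanger, hook it under the middle of the lid's loop handle, lift the lid level and set it gently down, centred and flat, on the round lid stand. Then hang the lifter back in its hanger, slid in from the open end as far as it goes, and let go. Only the lifter may touch the lid, do not drop or tip the lid, and leave the other things where they stand.

Things in the scene. Friction and masses are not known exactly. Their poses are not given: they have to be found in the camera images.
- lifter: Lid lifter, about 190 mm long, 0.16 kg: handle, collar, shank and double hook. Origin: centre of the underside of its round steel collar (diameter 44, 6 mm thick); z runs up along the handle, x to the side the hook points to. At the start it hangs upright by the collar in the hanger's fork, hook pointing away from the fork's open end.
- lifter_grip (a point): Middle of the lifter's handle, 51 mm above its origin, axes as lifter. The handle is a black bar 24 (x) by 20 (y) mm, from 6 to 96 mm above the origin; grip it firmly across its 20 mm.
- lifter_heel (a point): Lower end of the lifter's 10 mm square shank, 60 mm below its origin; axes as lifter. From here two round tines 7 mm thick (axes at y = +9, -9 mm) run 50 mm in the x-z plane, 40 degrees below x: they are level only when the handle's top leans back 40 degrees, away from where they point. Their ends then turn straight up, 11 mm above the tines' upper side.
- lifter_seat (a point): On the lifter: midway between the two tines, level with their upper side, 26 mm along them from the heel; the lid's loop bar should rest about here. Axes as lifter; in its frame at x = 22.2, z = -74.0 mm.
- lid: Hot round steel lid, 0.22 to 0.36 kg, loose on the steriliser's pan. Origin: centre of its underside, z up. Below, a plug of diameter 124, 8 mm deep, stands in the pan; above it a flange of diameter 152, 5 mm thick, upper side at z = 13 mm. Its x axis points roughly away from the robot. Its weight is central: it tips if hooked more than 9 mm off the middle of the loop.
- lid_loop (a point): Middle of the bar of the lid's rigid loop handle, 53 mm above the lid's origin; axes as lid. The bar is round, 8 mm thick, along the lid's y axis, on two legs at y = +35 and -35 mm. The opening under it is 62 mm wide and 36 mm high and is entered along the lid's x axis, from either side.
- steriliser: Fixed boiling steriliser: grey heater foot of diameter 190, 36 mm high, with a round steel pan on it (outer diameter 142, inner 134, rim at 120 mm above the table). Origin: centre of the underside, z up. Stands to the left or to the right of the hanger.
- stand: Fixed lid stand: foot of diameter 120, a column and a round steel plate of diameter 108 for the lid. Origin: centre of the foot's underside, z up; the plate is centred over it. The plate was set by hand, its top is anywhere from 45 to 85 mm above the table and is not measured: feel for it. It does not sink under the lid. Across the hanger from the steriliser.
- hanger: Fixed dark steel tool hanger: foot 110 x 100 x 12 mm, post, and on top a level fork plate 60 mm wide, 8 thick, upper side 130 mm above the table. Origin: centre of the foot's underside, z up. The fork's open end points to -x, roughly to the robot. Its slot, 16 mm wide, runs on the x axis from x = -141 (open) to -80 mm (closed). The shank slides in it, the collar rests on top.
- hanger_home (a point): Where the lifter's origin is when it hangs fully home: on the fork's upper side, at x = -87, z = 130 mm in the hanger's frame; axes as hanger.
- hanger_mouth (a point): Open end of the fork's slot: on the fork's upper side, at x = -141, z = 130 mm in the hanger's frame; axes as hanger.
- syrup_a: Amber medicine bottle, black cap, diameter 42, 85 mm high; origin at the centre of its underside. To be left alone.
- syrup_b: Amber medicine bottle, white cap, diameter 42, 85 mm high; origin at the centre of its underside. To be left alone.
- pill_jar: White jar, diameter 56, 70 mm high; origin at the centre of its underside. To be left alone.
- carton_a: White carton 60 x 120 x 35 mm; origin at the centre of its underside. To be left alone.
- carton_b: White carton 70 x 100 x 50 mm; origin at the centre of its underside. To be left alone.
- beaker: Open steel beaker, diameter 64, 80 mm high; origin at the centre of its underside. To be left alone.
- tin: Metal tin, diameter 70, 60 mm high; origin at the centre of its underside. To be left alone.
There are look-alikes about, which are no part of the job. What is shaped like the lifter but green or purple is not meant.

How it is judged:
On the way, in this order (a step that is already met when the one before it is completed fails the run):
1. the lid hangs clear of the pan on the lifter (distance of lid from where it was at the start of the episode above 0.015 m and contact force between lid and lifter above 1 N and contact force between lid and steriliser below 0.05 N and angle between lid's own z axis and vertical below 0.25 rad), for 0.2 s.
2. the lid stands on the lid stand, free of the lifter (horizontal distance between lid and stand below 0.02 m and contact force between lid and stand above 1 N and contact force between lid and lifter below 0.05 N and angle between lid's own z axis and vertical below 0.08 rad), for 0.2 s.
At the end, for the whole second after the job is handed in: The lid rests flat (within 4.5 degrees) on the lid stand, its centre within 20 mm of the stand's, free of the lifter; the lifter hangs at rest on the hanger's fork, its origin within 12 mm of the home point and upright within 5.7 degrees (all of step 2 and linear speed of each of lid, lifter below 0.02 m/s and distance between lifter and hanger_home below 0.012 m and angle between lifter's own z axis and vertical below 0.1 rad and contact force between lifter and hanger above 0.5 N); the robot touches nothing.
It fails at once if the gripper or arm touched the hot lid (contact force between any of the fingers, the arm and lid above 0.3 N).
It fails at once if the lid tipped more than 20 degrees (angle between lid's own z axis and vertical above 0.35 rad).
It fails at once if the lid was dropped (moving faster than 0.4 m/s off the lifter) (linear speed of lid above 0.4 m/s and contact force between lid and lifter below 0.05 N).
It fails at once if the lid was pressed or banged on the stand with more than 30 N (contact force between lid and stand above 30 N).
It fails at once if a bystander was moved more than 30 mm or tipped (distance of any of syrup_a, syrup_b, pill_jar, carton_a, carton_b, beaker, tin from where it was at the start of the episode above 0.03 m or angle between any of syrup_a, syrup_b, pill_jar, carton_a, carton_b, beaker, tin's own z axis and vertical above 0.5 rad).
It also fails if it takes over 72 s, if anything falls off the work surface, if the arm or the gripper's body presses on something with over 40 N, if the wrist force passes 120 N, or if a joint passes its speed limit or range.

## Working session

There is one attempt and no reset: what is moved stays moved. The work goes in short steps, Python scripts to look and compute and a tool call to move; the robot and the scene stay as the last step left them, time stands still between calls to the robot, and variables do not carry over. Pictures are saved under pics/ and viewed, and the job is handed in when it is done.

Besides the shell and the picture viewer there is one more tool, called after "Request:" by a JSON object that holds its "op" and its "data". jog_arm: Moves the arm, as the interface text tells. Its arguments: {"type":"object","properties":{"deltas":{"type":"array"},"squeeze":{"type":"number"}},"required":["deltas"]}

```bash
ls; mkdir -p pics
python3 - <<'E'
from plant import robot
import cv2, numpy as np
print(robot.observe())
for n in ["scene","top"]:
    p=robot.camera(n); cv2.imwrite(f"pics/{n}0.png",p["image"][:,:,::-1])
    print(n,p["fx"],p["fy"],p["cx"],p["cy"],np.round(p["world_from_camera"],4).tolist(),p["shot"])
    for k in ["lifter","lid","stand","hanger","steriliser","lid_loop"]:
        try: print(k,[(round(d["p"],2),[int(v) for v in d["extent"]]) for d in robot.boxes_of(p,k)])
        except Exception as e: print(k,e)
E
```

```text
pics
{'t': 0.0, 'joints': array([-1.50441379e+00,  3.13430647e-01,  1.49841286e+00, -1.11549595e-05,
        1.33099175e+00, -2.23370834e-01]), 'qvel': array([-0.00072673, -0.00055007, -0.00230869, -0.00041918,  0.00018665,
        0.00124412]), 'joint_torque': array([ 9.39302481e-04, -4.02213335e+01, -2.52271181e+01,  6.95010577e-02,
        3.52343812e-02, -9.78702337e-05]), 'tcp_pos': array([ 0.14998503, -0.5028715 ,  0.23818009]), 'eef_rot': array([-3.10745319e+00, -4.53378173e-01, -1.36034472e-04]), 'contact_force': array([0.09817446, 0.34175589, 0.04906118]), 'wrist_torque': array([-0.02036732, -0.01514573, -0.02402242]), 'grip_width': 0.9980643760040473}
scene 516.0344840059879 516.0344840059879 308.50538977920434 196.5441911884008 [[0.8139, 0.4222, -0.399, 1.1151], [0.5806, -0.5671, 0.5842, -0.8972], [0.0204, -0.7071, -0.7068, 1.248], [0.0, 0.0, 0.0, 1.0]] 1
lifter [(0.82, [128, 252, 56, 34]), (0.73, [322, 129, 17, 37]), (0.62, [299, 179, 24, 56])]
lid [(0.86, [346, 153, 48, 31]), (0.32, [299, 177, 28, 57])]
stand [(0.7, [241, 270, 44, 52])]
hanger [(0.81, [290, 195, 67, 67]), (0.36, [302, 180, 14, 42])]
steriliser [(0.8, [340, 175, 54, 38])]
lid_loop [(0.59, [345, 152, 48, 34])]
top 412.7438629442565 412.7438629442565 324.2522040316167 202.62587638296307 [[0.0023, -0.9944, 0.1057, 0.3961], [-0.9996, 0.0006, 0.0272, -0.0092], [-0.0271, -0.1057, -0.994, 1.2987], [0.0, 0.0, 0.0, 1.0]] 2
lifter [(0.89, [182, 250, 47, 45]), (0.75, [327, 197, 13, 18]), (0.61, [447, 267, 23, 67])]
lid [(0.56, [221, 159, 49, 52])]
stand [(0.59, [405, 178, 40, 40]), (0.2, [328, 201, 14, 17])]
hanger [(0.74, [315, 164, 34, 61]), (0.25, [252, 256, 22, 19])]
steriliser [(0.68, [224, 160, 61, 65])]
lid_loop [(0.74, [220, 160, 50, 50]), (0.55, [360, 257, 39, 22])]
```

View pics/scene0.png

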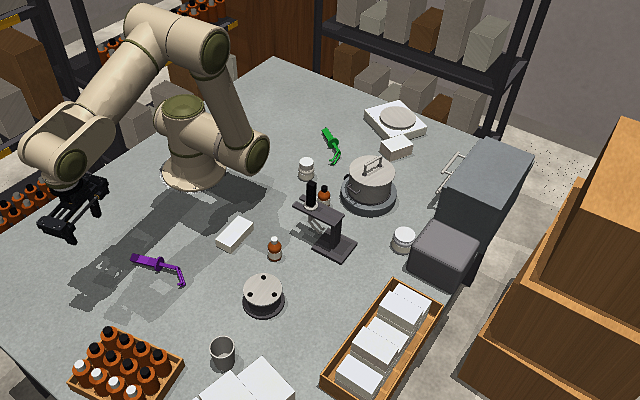

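View pics/top0.png

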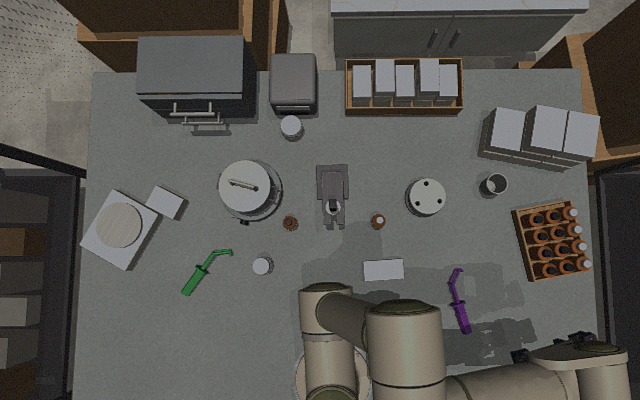

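Run:
```python
import cv2
a=cv2.imread("pics/scene0.png");b=cv2.imread("pics/top0.png")
cv2.imwrite("pics/scrop.png",cv2.resize(a[120:330,230:430],None,fx=4,fy=4,interpolation=cv2.INTER_CUBIC)[:600*2:,:][:,:800][:840])
c=cv2.resize(a[120:270,230:430],None,fx=4,fy=4,interpolation=cv2.INTER_CUBIC);cv2.imwrite("pics/scrop.png",c)
c=cv2.resize(b[140:240,200:460],None,fx=3,fy=3,interpolation=cv2.INTER_CUBIC);cv2.imwrite("pics/tcrop.png",c)
```

```text
(no output)
```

View pics/scrop.png

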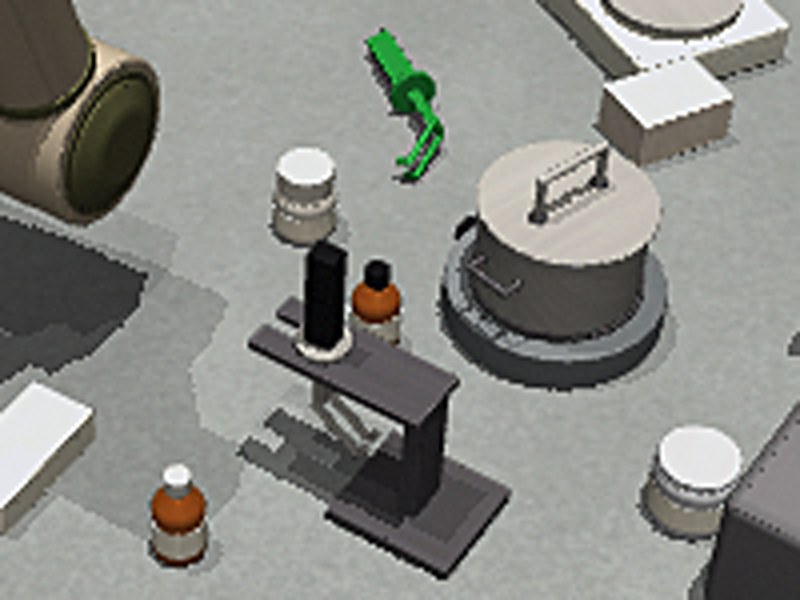

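View pics/tcrop.png

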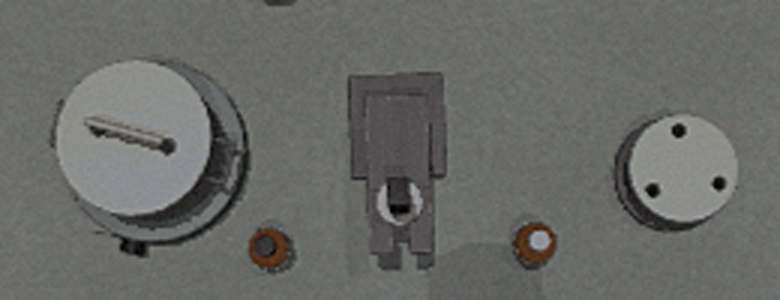

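The black lifter hangs in the hanger, at top (333,205) and scene (310,205). The lid and pan are on the left at top (245,187), with the loop bar running along roughly y. The stand is on the right at top (426,197). The green tool at (205,270) and the purple one at (460,300) are look-alikes, because the real lifter has a black handle and hangs in the fork. The enlarged crop confirms this.

Next I'll measure the positions.

```bash
cat > h.py <<'E'
import numpy as np, cv2
from scipy.spatial.transform import Rotation as R
from scipy.optimize import least_squares
def proj(p,X):
    T=np.linalg.inv(p["world_from_camera"]); X=np.atleast_2d(X); c=X@T[:3,:3].T+T[:3,3]
    return np.c_[p["fx"]*c[:,0]/c[:,2]+p["cx"],p["fy"]*c[:,1]/c[:,2]+p["cy"]]
def back(p,uv,z):
    uv=np.atleast_2d(uv).astype(float); W=p["world_from_camera"]
    d=np.c_[(uv[:,0]-p["cx"])/p["fx"],(uv[:,1]-p["cy"])/p["fy"],np.ones(len(uv))]@W[:3,:3].T
    s=(z-W[2,3])/d[:,2]; return W[:3,3]+d*s[:,None]
E
python3 - <<'E'
from plant import robot
from h import *
import pickle
P={}
for n in ["scene","top"]:
    p=robot.camera(n);P[n]=p
    for k in ["lifter","lid","stand","hanger","steriliser"]:
        t=robot.trace(p,k)
        for i,d in enumerate(t[:3]):
            P[n,k,i]=d; print(n,k,i,round(d["p"],2),d["extent"],d["pixels"].sum())
            if k in("lid","stand"):
                c=max(cv2.findContours(d["pixels"].astype(np.uint8),cv2.RETR_EXTERNAL,cv2.CHAIN_APPROX_NONE)[0],key=len)
                e=cv2.fitEllipse(c); print(np.round(e[0],1),np.round(e[1],1), [np.round(back(p,[e[0]],z)[0],4) for z in ([.125] if k=="lid" else [.045,.065,.085])])
pickle.dump(P,open("P.pkl","wb"))
# mask overlay
for n in ["scene","top"]:
    im=P[n]["image"][:,:,::-1].copy()
    for k,c in [("lid",(0,0,255)),("stand",(0,255,0)),("hanger",(255,0,0)),("lifter",(0,255,255))]:
        for i in range(3):
          if (n,k,i) in P:
            m=P[n,k,i]["pixels"].astype(np.uint8)
            im[(m-cv2.erode(m,np.ones((3,3))))>0]=c
    im=im[120:330,200:460]; cv2.imwrite(f"pics/ov_{n}.png",cv2.resize(im,None,fx=2.8,fy=2.8,interpolation=cv2.INTER_NEAREST))
E
```

```text
scene lifter 0 0.92 [300.6, 179.8, 20.3, 49.8] 356
scene lifter 1 0.69 [127.9, 256.9, 57.9, 31.9] 477
scene lifter 2 0.67 [340.5, 170.8, 57.1, 44.2] 1639
scene lid 0 0.73 [348.0, 152.0, 45.5, 33.7] 1200
[371.5 170.7] [31.9 45.8] [array([0.5765, 0.25  , 0.125 ])]
scene stand 0 0.84 [241.0, 273.4, 43.6, 45.2] 1596
[262.7 296.3] [42.  46.5] [array([ 0.5607, -0.2952,  0.045 ]), array([ 0.5699, -0.3052,  0.065 ]), array([ 0.5791, -0.3152,  0.085 ])]
scene stand 1 0.25 [214.2, 217.8, 39.3, 36.4] 813
[234.3 234.1] [23.6 44. ] [array([ 0.3479, -0.1711,  0.045 ]), array([ 0.3606, -0.1832,  0.065 ]), array([ 0.3734, -0.1952,  0.085 ])]
scene hanger 0 0.84 [291.9, 196.8, 65.7, 68.9] 1675
scene steriliser 0 0.68 [342.4, 171.8, 54.7, 40.8] 1581
top lifter 0 0.83 [451.0, 267.9, 18.3, 67.3] 601
top lifter 1 0.76 [184.9, 249.8, 46.4, 43.6] 426
top lifter 2 0.61 [328.6, 199.0, 10.8, 16.3] 162
top lid 0 0.82 [220.4, 158.6, 52.9, 52.8] 2126
[244.  185.2] [50.8 51.6] [array([0.5716, 0.255 , 0.125 ])]
top lid 1 0.48 [324.1, 197.3, 16.3, 17.9] 167
[332.6 206.4] [13.2 14.3] [array([ 0.51  , -0.0009,  0.125 ])]
top stand 0 0.63 [405.7, 178.2, 39.3, 40.6] 1287
[424.7 197.4] [38.1 41.2] [array([ 0.5451, -0.2802,  0.045 ]), array([ 0.5427, -0.2759,  0.065 ]), array([ 0.5403, -0.2716,  0.085 ])]
top stand 1 0.54 [328.0, 200.0, 13.1, 14.8] 193
[333.  206.7] [14.4 15.3] [array([ 0.5167, -0.0015,  0.045 ]), array([ 0.5148, -0.0016,  0.065 ]), array([ 0.5129, -0.0017,  0.085 ])]
top hanger 0 0.88 [316.7, 163.5, 35.5, 60.5] 1392
top hanger 1 0.75 [284.8, 217.2, 14.8, 15.6] 170
top hanger 2 0.62 [144.9, 186.1, 45.2, 33.2] 843
top steriliser 0 0.62 [233.9, 162.3, 49.8, 62.2] 959
```

```bash
cat >> h.py <<'E'
def gradi(p):
    g=cv2.cvtColor(p["image"],cv2.COLOR_RGB2GRAY).astype(np.float32); g=cv2.GaussianBlur(g,(0,0),0.8)
    return cv2.Sobel(g,cv2.CV_32F,1,0),cv2.Sobel(g,cv2.CV_32F,0,1)
def score(p,G,curves):
    s=0;w=0
    for C in curves:
        uv=proj(p,C); t=np.gradient(uv,axis=0); n=np.c_[-t[:,1],t[:,0]]; n/=np.linalg.norm(n,axis=1)[:,None]+1e-9
        f=uv.astype(np.float32)
        gx=cv2.remap(G[0],f[:,0],f[:,1],cv2.INTER_LINEAR)[:,0];gy=cv2.remap(G[1],f[:,0],f[:,1],cv2.INTER_LINEAR)[:,0]
        s+=np.minimum(np.abs(gx*n[:,0]+gy*n[:,1]),120).sum();w+=len(uv)
    return s/w
def circ(x,y,z,r,n=180):
    a=np.linspace(0,2*np.pi,n);return np.c_[x+r*np.cos(a),y+r*np.sin(a),0*a+z]
def seg(a,b,n=40): return np.linspace(a,b,n)
def bar(x,y,th,z): # unused
    pass
def drawc(im,p,curves,col,x0,y0,f):
    for C in curves:
        uv=((proj(p,C)-[x0,y0]+0.5)*f-0.5)
        cv2.polylines(im,[np.round(uv).astype(np.int32)],False,col,1)
E
cat > fit.py <<'E'
from h import *
import pickle
from scipy.optimize import differential_evolution as DE
P=pickle.load(open("P.pkl","rb"))
G={n:gradi(P[n]) for n in("scene","top")}
def fit(mk,bounds,cams=("scene","top")):
    r=DE(lambda q:-sum(score(P[n],G[n],mk(q)) for n in cams),bounds,seed=1,maxiter=80,popsize=20,tol=1e-6)
    return r.x,-r.fun
lid=lambda q:[circ(q[0],q[1],.125,.076)]
stand=lambda q:[circ(q[0],q[1],q[2],.054)]
def hang(q):
    x,y,th=q;c,s=np.cos(th),np.sin(th)
    L=lambda a,b:seg(np.r_[x+c*a[0]-s*a[1],y+s*a[0]+c*a[1],a[2]],np.r_[x+c*b[0]-s*b[1],y+s*b[0]+c*b[1],b[2]])
    z=.13
    return [L((-141,.03*1000,0),(0,30,0))] if 0 else [L((-.141,.03,z),(-.01,.03,z)),L((-.141,-.03,z),(-.01,-.03,z)),L((-.141,.03,z),(-.141,.008,z)),L((-.141,-.03,z),(-.141,-.008,z)),L((.055,-.05,.012),(.055,.05,.012))]
res={}
for nm,mk,b in [("lid",lid,[(.55,.6),(.23,.28)]),("stand",stand,[(.51,.59),(-.31,-.25),(.04,.09)]),("hang",hang,[(.56,.64),(-.04,.04),(-.3,.3)])]:
    for cams in [("scene","top"),("scene",),("top",)]:
        if nm=="stand" and len(cams)==1: continue
        q,f=fit(mk,b,cams); print(nm,cams,np.round(q,4),round(f,1))
        if len(cams)==2: res[nm]=q
for n,x0,y0 in [("scene",225,130),("top",210,140)]:
    f=4 if n=="scene" else 3
    im=cv2.resize(P[n]["image"][y0:y0+150 if n=="scene" else y0+100,x0:x0+(200 if n=="scene" else 260),::-1].copy(),None,fx=f,fy=f,interpolation=cv2.INTER_CUBIC)
    for nm,mk,c in [("lid",lid,(0,0,255)),("stand",stand,(0,255,0)),("hang",hang,(255,255,0))]: drawc(im,P[n],mk(res[nm]),c,x0,y0,f)
    cv2.imwrite(f"pics/fit_{n}.png",im)
pickle.dump(res,open("res.pkl","wb"))
E
python3 fit.py
```

```text
lid ('scene', 'top') [0.5715 0.2546] 207.7
lid ('scene',) [0.5748 0.2536] 101.3
lid ('top',) [0.5704 0.2541] 116.6
stand ('scene', 'top') [ 0.5492 -0.2838  0.0595] 210.3
hang ('scene', 'top') [ 0.6039 -0.002   0.032 ] 152.4
hang ('scene',) [0.6052 0.     0.0366] 107.9
hang ('top',) [ 0.5856 -0.0029  0.0303] 60.7
```

View pics/fit_scene.png

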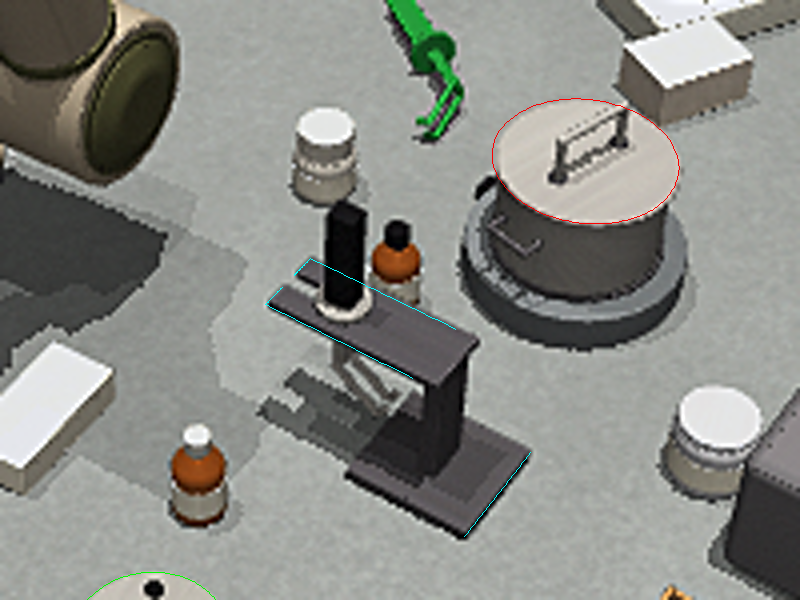

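View pics/fit_top.png

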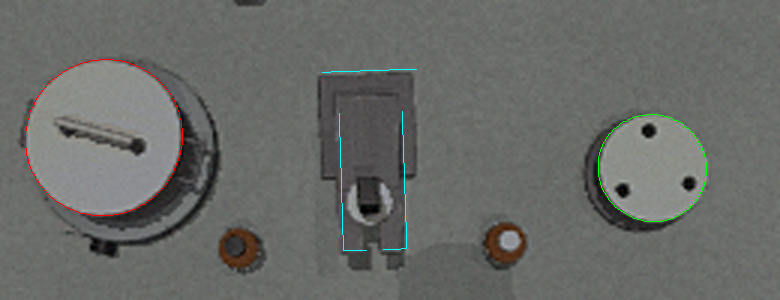

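Run:
```python
from h import *
import pickle
P=pickle.load(open("P.pkl","rb"))
for n,x0,y0,w,hh,f in [("scene",285,175,80,95,7),("top",300,150,70,85,7)]:
    im=cv2.resize(P[n]["image"][y0:y0+hh,x0:x0+w,::-1],None,fx=f,fy=f,interpolation=cv2.INTER_CUBIC)
    im=np.clip(im.astype(float)*1.8,0,255).astype(np.uint8)
    for i in range(0,w,10): cv2.putText(im,str(x0+i),(i*f,8),0,.3,(0,255,0),1); cv2.line(im,(i*f,0),(i*f,4),(0,255,0))
    for i in range(0,hh,10): cv2.putText(im,str(y0+i),(0,i*f+4),0,.3,(0,255,0),1)
    cv2.imwrite(f"pics/hz_{n}.png",im)
```

```text
(no output)
```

View pics/hz_scene.png

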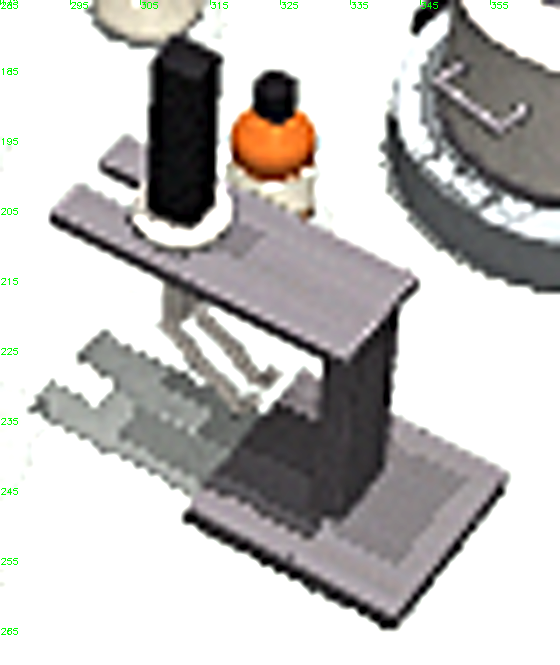

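View pics/hz_top.png

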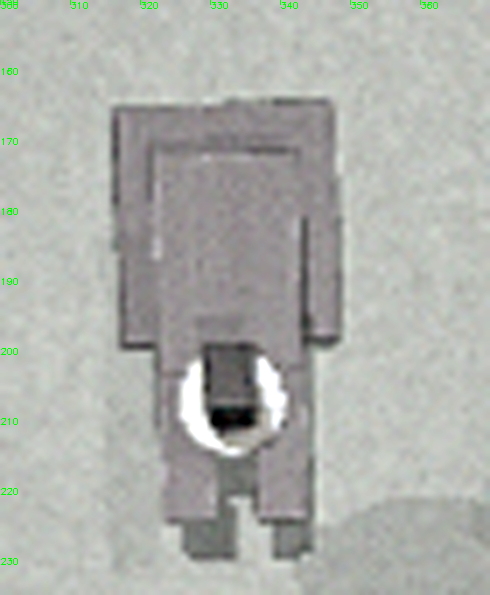

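Run:
```python
from h import *
import pickle
P=pickle.load(open("P.pkl","rb"))
ims=[]
for n,x0,y0,w,hh,f in [("scene",345,150,52,38,10),("top",218,156,56,56,10)]:
    im=cv2.resize(P[n]["image"][y0:y0+hh,x0:x0+w,::-1],None,fx=f,fy=f,interpolation=cv2.INTER_CUBIC)
    im=np.clip(im.astype(float)*1.2,0,255).astype(np.uint8)
    for i in range(0,w,5): cv2.putText(im,str(x0+i),(i*f,8),0,.3,(0,0,255),1); cv2.line(im,(i*f,0),(i*f,4),(0,255,0))
    for i in range(0,hh,5): cv2.putText(im,str(y0+i),(0,i*f+4),0,.3,(0,0,255),1)
    cv2.imwrite(f"pics/lz_{n}.png",im)
G={n:gradi(P[n]) for n in("scene","top")}
from scipy.optimize import differential_evolution as DE
for cams in [("scene","top"),("top",),("scene",)]:
    r=DE(lambda q:-sum(score(P[n],G[n],[circ(q[0],q[1],.136,.022,60)]) for n in cams),[(.49,.54),(-.03,.02)],seed=1,maxiter=60); print("collar",r.x,r.fun)
```

```text
collar [ 0.50918479 -0.00055426] -183.85779170817813
collar [ 0.50857459 -0.00104298] -95.17777066603827
collar [ 0.5132799 -0.0005196] -96.66214566733727
```

View pics/lz_scene.png

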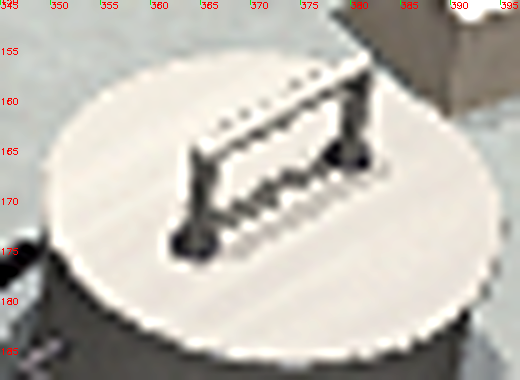

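View pics/lz_top.png

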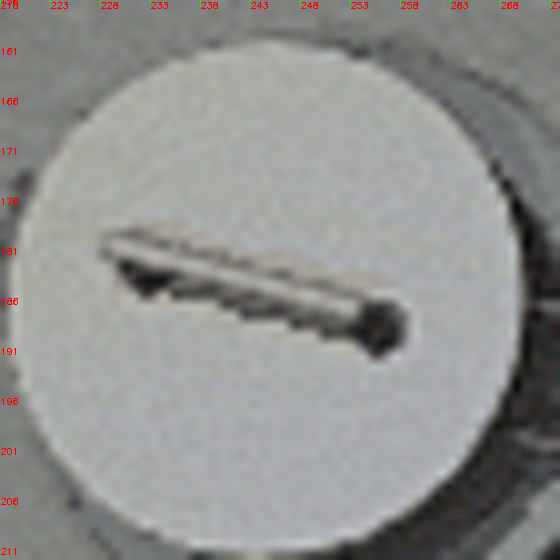

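Run:
```python
from h import *
import pickle
P=pickle.load(open("P.pkl","rb"))
for n,a,b in [("scene",(364.8,164.8),(381.3,156.2)),("top",(228.6,180.2),(255.2,186.2))]:
    X=back(P[n],[a,b],.166); d=X[0]-X[1]; print(n,np.round(X,4).tolist(),X.mean(0).round(4),np.linalg.norm(d),"x-axis ang",np.degrees(np.arctan2(-d[0],d[1])))
s=[(291.9,206,),(303.8,197.5)]
print("mouth scene outer corners",back(P["scene"],[(292.5,205.5),(302,195.5)],.13).round(4).tolist())
print("mouth top",back(P["top"],[(322.8,224.3),(344,224.2)],.13).round(4).tolist())
print("handle top",back(P["top"],[(332.0,203)],.226).round(4).tolist(), back(P["scene"],[(312.0,181.5)],.226).round(4).tolist())
o=__import__("plant").robot.observe(); print(R.from_rotvec(o["eef_rot"]).as_matrix().round(3))
w=__import__("plant").robot.camera("wrist"); print({k:(v.tolist() if hasattr(v,'tolist') else v) for k,v in w.items() if k!="image"})
```

```text
scene [[0.5648, 0.2197, 0.166], [0.5859, 0.2878, 0.166]] [0.5753 0.2538 0.166 ] 0.07134691602783858 x-axis ang 162.77829696161993
top [[0.5797, 0.2894, 0.166], [0.5626, 0.2144, 0.166]] [0.5712 0.2519 0.166 ] 0.07696127118707326 x-axis ang -12.807633541470317
mouth scene outer corners [[0.4674, -0.033, 0.13], [0.4652, 0.0186, 0.13]]
mouth top [[0.4586, 0.0268, 0.13], [0.4589, -0.0332, 0.13]]
handle top [[0.5092, -0.0001, 0.226]] [[0.5105, 0.0035, 0.226]]
[[ 0.958  0.286 -0.   ]
 [ 0.286 -0.958  0.   ]
 [-0.    -0.    -1.   ]]
{'fx': 309.70691628693146, 'fy': 309.70691628693146, 'cx': 320.3441904926418, 'cy': 194.74174486158427, 'T_tool_cam': [[0.0003741489086950135, -0.9663876555025323, -0.2570890104709108, 0.0659711095328606], [0.9999999296044083, 0.00035428421329335364, 0.00012358751559412963, -0.0006421275607561006], [-2.835087162333742e-05, -0.2570890386131119, 0.9663877200281535, -0.14675996658900914], [0.0, 0.0, 0.0, 1.0]], 'shot': 5}
```

Request:
{"op": "jog_arm", "data": {"deltas": [0.03,0.0417,0.007,0,0,-0.0215,0,0.03,0.0417,0.007,0,0,-0.0215,0,0.03,0.0417,0.007,0,0,-0.0215,0,0.03,0.0417,0.007,0,0,-0.0215,0,0.03,0.0417,0.007,0,0,-0.0215,0,0.03,0.0417,0.007,0,0,-0.0215,0,0.03,0.0417,0.007,0,0,-0.0215,0,0.03,0.0417,0.007,0,0,-0.0215,0,0.03,0.0417,0.007,0,0,-0.0215,0,0.03,0.0417,0.007,0,0,-0.0215,0,0.03,0.0417,0.007,0,0,-0.0215,0,0.03,0.0417,0.007,0,0,-0.0215,0]}}

```text
t: 2.85
tcp_pos: [0.5108, -0.0011, 0.3231]
eef_rot: [3.141, 0.049, 0.0]
contact_force: [1.5, -0.3, -0.8]
grip_width: 1.0
```

Run:
```python
from plant import robot
import numpy as np,cv2
from scipy.spatial.transform import Rotation as R
o=robot.observe(); w=robot.camera("wrist"); cv2.imwrite("pics/w1.png",w["image"][:,:,::-1])
print(o["t"],o["tcp_pos"],R.from_rotvec(o["eef_rot"]).as_matrix().round(3),o["joints"].round(3))
import pickle; pickle.dump((o,w),open("w1.pkl","wb"))
```

```text
2.85 [ 0.51078091 -0.0011039   0.32305558] [[ 1.     0.031  0.   ]
 [ 0.031 -1.    -0.   ]
 [ 0.     0.    -1.   ]] [-0.232  0.235  1.382 -0.     1.524  1.308]
```

View pics/w1.png

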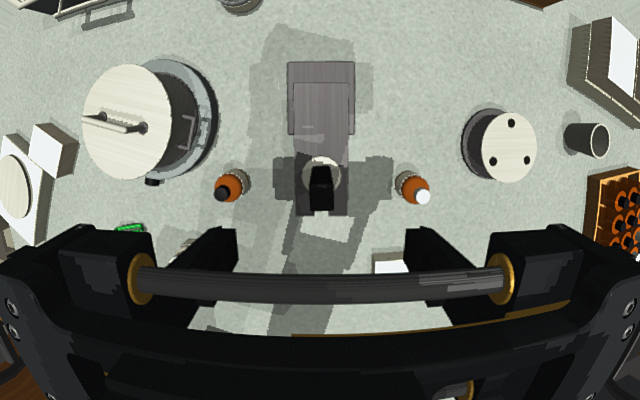

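```bash
cat >> h.py <<'E'
def wcam(o,w):
    T=np.eye(4);T[:3,:3]=R.from_rotvec(o["eef_rot"]).as_matrix();T[:3,3]=o["tcp_pos"]; return T@np.array(w["T_tool_cam"])
def wproj(w,W,X):
    T=np.linalg.inv(W);X=np.atleast_2d(X);c=X@T[:3,:3].T+T[:3,3]
    rho=np.hypot(c[:,0],c[:,1]);th=np.arctan2(rho,c[:,2]);k=w["fx"]*th/np.maximum(rho,1e-9)
    return np.c_[c[:,0]*k+w["cx"],c[:,1]*k+w["cy"]]
def wback(w,W,uv,z):
    uv=np.atleast_2d(uv).astype(float);d=(uv-[w["cx"],w["cy"]])/w["fx"];th=np.linalg.norm(d,axis=1)[:,None]
    v=np.c_[d*np.sinc(th/np.pi),np.cos(th)]@W[:3,:3].T
    return W[:3,3]+v*((z-W[2,3])/v[:,2])[:,None]
E
python3 - <<'E'
from h import *
import pickle
o,w=pickle.load(open("w1.pkl","rb"));W=wcam(o,w)
for nm,x0,y0,ww,hh,f in [("h",270,50,110,180,5),("l",75,55,150,135,5),("s",455,100,85,90,7)]:
    im=cv2.resize(w["image"][y0:y0+hh,x0:x0+ww,::-1],None,fx=f,fy=f,interpolation=cv2.INTER_CUBIC)
    if nm=="h": im=np.clip(im.astype(float)*1.6,0,255).astype(np.uint8); im=im[:,:]; im=im[200:800] if 0 else im[300:]
    for i in range(0,ww,10): cv2.putText(im,str(x0+i),(i*f,8),0,.3,(0,0,255),1); cv2.line(im,(i*f,0),(i*f,4),(0,255,0))
    off=60 if nm=="h" else 0
    for i in range(0,hh-off,10): cv2.putText(im,str(y0+off+i),(0,i*f+4),0,.3,(0,0,255),1)
    cv2.imwrite(f"pics/w1_{nm}.png",im)
E
```

```text
(no output)
```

View pics/w1_h.png

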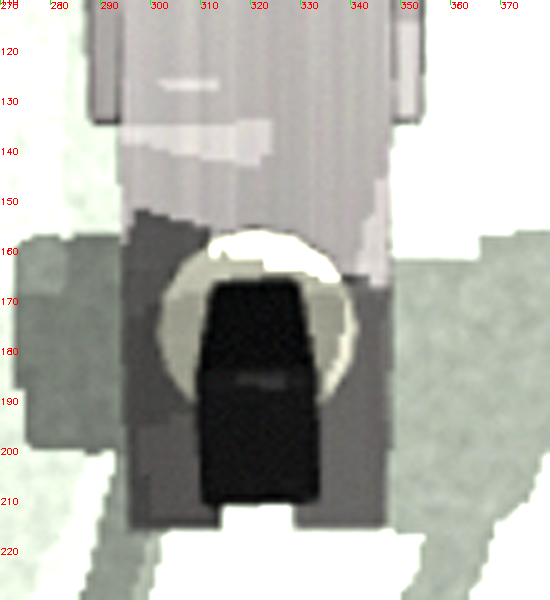

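View pics/w1_l.png

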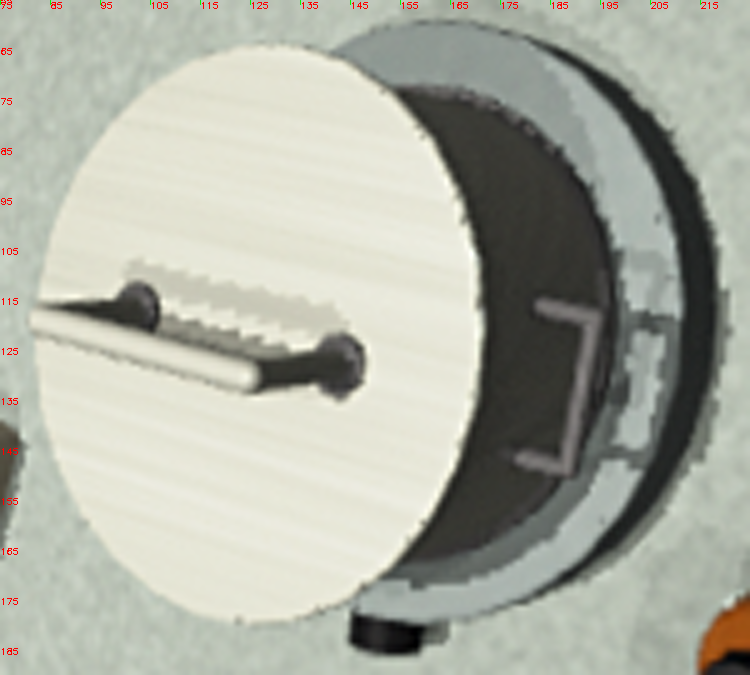

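View pics/w1_s.png

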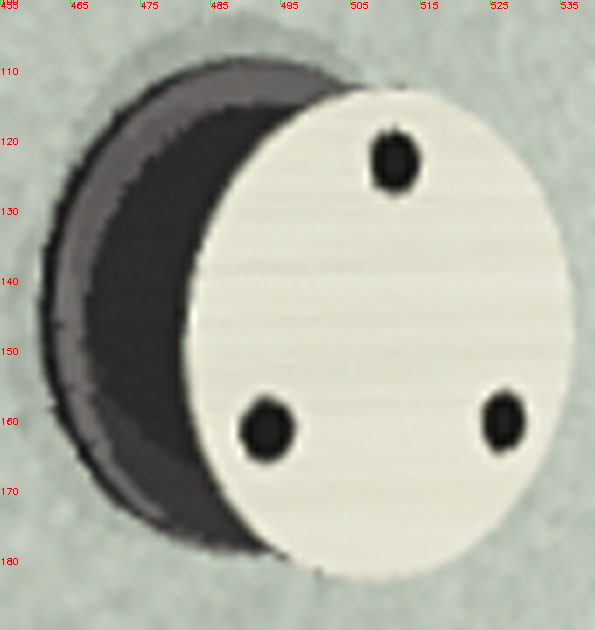

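Run:
```python
from h import *
import h, pickle
from scipy.optimize import differential_evolution as DE
o,w=pickle.load(open("w1.pkl","rb"));W=wcam(o,w); G=gradi(w)
h.proj=lambda p,X:wproj(w,W,X)
def fit(mk,b):
    r=DE(lambda q:-score(w,G,mk(q)),b,seed=1,maxiter=100); return r.x.round(4),round(r.fun,1)
print("lid",fit(lambda q:[circ(q[0],q[1],.125,.076)],[(.55,.6),(.23,.28)]))
print("lid zfree",fit(lambda q:[circ(q[0],q[1],q[2],.076)],[(.55,.6),(.23,.28),(.1,.14)]))
print("stand plate free z",fit(lambda q:[circ(q[0],q[1],q[2],.054)],[(.5,.59),(-.33,-.25),(.04,.09)]))
def arcs(q):
    C=circ(q[0],q[1],0,.060); return [circ(q[0],q[1],q[2],.054)]
print("foot pts",wback(w,W,[(462.5,140)],0.0))
print("mouth corners",wback(w,W,[(294.5,215),(346.5,215)],.13).round(4).tolist())
print("slot",wback(w,W,[(312.5,213),(328.3,213)],.13).round(4).tolist())
print("rear edges",wback(w,W,[(292,140),(347,140)],.13).round(4).tolist())
print("collar",fit(lambda q:[circ(q[0],q[1],.136,.022)[:0]] if 0 else [circ(q[0],q[1],.136,.022)],[(.49,.53),(-.02,.02)]))
print("handle top",wback(w,W,[(308,184),(332,184),(310,210),(331,210)],.226).round(4).tolist())
print("bases",wback(w,W,[(101.5,116),(143,127.5)],.127).round(4).tolist())
print("bar end right axis",wback(w,W,[(124.5,129.5)],.166).round(4).tolist())
```

```text
lid (array([0.5734, 0.2551]), np.float64(-95.2))
lid zfree (array([0.5731, 0.259 , 0.1204]), np.float64(-103.8))
stand plate free z (array([ 0.5504, -0.2885,  0.0589]), np.float64(-103.6))
foot pts [[ 0.55110196 -0.23062428  0.        ]]
mouth corners [[0.461, 0.0279, 0.13], [0.4629, -0.0324, 0.13]]
slot [[0.4641, 0.0071, 0.13], [0.4647, -0.0112, 0.13]]
rear edges [[0.5474, 0.0318, 0.13], [0.5493, -0.0286, 0.13]]
collar (array([ 0.51  , -0.0013]), np.float64(-92.0))
handle top [[0.5204, 0.0098, 0.226], [0.521, -0.0096, 0.226], [0.4984, 0.0077, 0.226], [0.499, -0.0097, 0.226]]
bases [[0.5833, 0.2893, 0.127], [0.5642, 0.2198, 0.127]]
bar end right axis [[0.5647, 0.2214, 0.166]]
```

Request:
{"op": "jog_arm", "data": {"deltas": [-0.0005,0,-0.03,0,0,0,0,0,0,-0.04,0,0,0,0,0,0,-0.04,0,0,0,0,0,0,-0.03,0,0,0,0,0,0,-0.016,0,0,0.002,0,0,0,0,0,0,0.002,120,0,0,0,0,0,0,255,0,0,0,0,0,0,255,0,0,0,0,0,0,255,0,0,0,0,0,0,255], "squeeze": 60}}

```text
t: 4.15
tcp_pos: [0.5096, -0.0027, 0.1669]
eef_rot: [3.141, 0.056, 0.001]
contact_force: [0.2, 0.1, -0.1]
grip_width: 0.454
```

```bash
cat > look.py <<'E'
import sys
from plant import robot
from h import *
import pickle
n,cam=sys.argv[1],sys.argv[2]
o=robot.observe(); w=robot.camera(cam); cv2.imwrite(f"pics/{n}.png",w["image"][:,:,::-1]); pickle.dump((o,w),open(n+".pkl","wb"))
M=R.from_rotvec(o["eef_rot"]).as_matrix()
print(round(o["t"],2),o["tcp_pos"].round(4),"rv",o["eef_rot"].round(4),"F",o["contact_force"].round(2),"T",o["wrist_torque"].round(2),"g",round(o["grip_width"]*88,1),"q",o["joints"].round(2))
if len(sys.argv)>3:
    x,y,ww,hh,f=map(int,sys.argv[3:8]); cv2.imwrite(f"pics/{n}_c.png",cv2.resize(w["image"][y:y+hh,x:x+ww,::-1],None,fx=f,fy=f,interpolation=cv2.INTER_CUBIC))
E
python3 look.py w2 wrist 200 100 240 180 3
```

```text
4.15 [ 0.5096 -0.0027  0.1669] rv [3.141e+00 5.620e-02 5.000e-04] F [ 0.19  0.08 -0.06] T [-0.03  0.09 -0.02] g 40.0 q [-0.24  0.35  1.65 -0.    1.15  1.3 ]
```

View pics/w2_c.png

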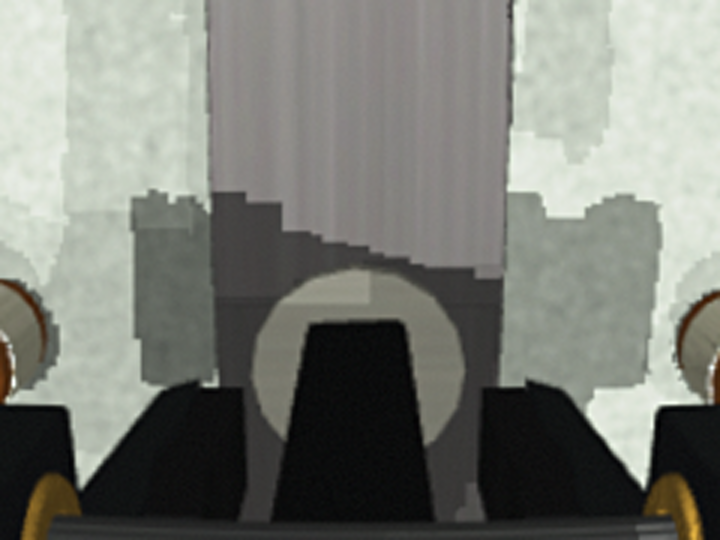

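Request:
{"op": "jog_arm", "data": {"deltas": [0,0.001,0,0,0,0,255,0,0,0,0,0,0,255,0,0,0,0,0,0,255,0,0,0,0,0,0,255,0,0,0,0,0,0,255,0,0,0,0,0,0,255]}}

```text
t: 4.95
tcp_pos: [0.5095, -0.0017, 0.1667]
eef_rot: [-3.141, -0.056, 0.0]
contact_force: [0.2, 0.3, 0.7]
grip_width: 0.222
```

```bash
python3 look.py w3 wrist 200 100 240 180 3; python3 look.py s3 scene 270 120 100 140 4
```

```text
4.95 [ 0.5095 -0.0017  0.1667] rv [-3.141e+00 -5.620e-02  1.000e-04] F [0.18 0.26 0.68] T [ 0.17  0.03 -0.04] g 19.5 q [-0.23  0.35  1.65  0.    1.15  1.3 ]
5.0 [ 0.5095 -0.0016  0.1667] rv [-3.141e+00 -5.630e-02 -1.000e-04] F [-0.42  0.95 -0.2 ] T [0.21 0.04 0.02] g 19.9 q [-0.23  0.35  1.65  0.    1.15  1.3 ]
```

View pics/w3_c.png

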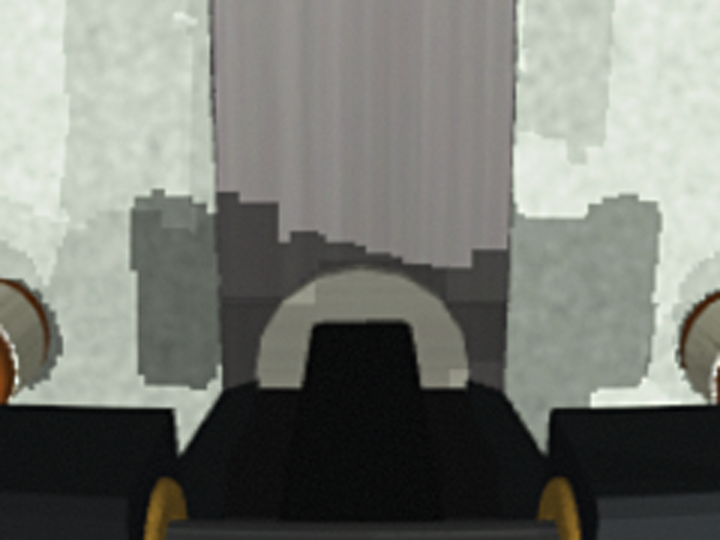

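View pics/s3_c.png

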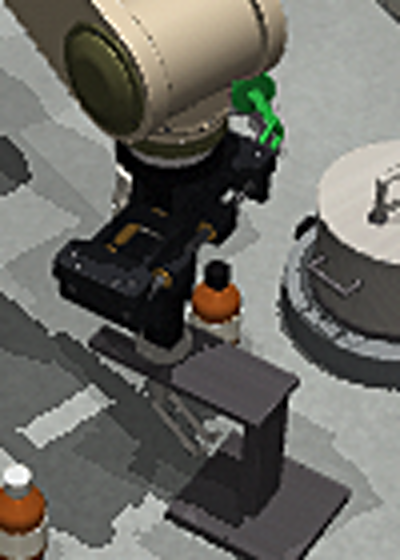

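Request:
{"op": "jog_arm", "data": {"deltas": [0,0,0.002,0,0,0,255,0,0,0.003,0,0,0,255,-0.01,-0.0003,0,0,0,0,255,-0.02,-0.0008,0,0,0,0,255,-0.02,-0.0007,0,0,0,0,255,-0.02,-0.0007,0,0,0,0,255,-0.02,-0.0007,0,0,0,0,255,-0.02,-0.0007,0,0,0,0,255,-0.015,-0.0005,0,0,0,0,255,0,0,0,0,0,0,255]}}

```text
t: 6.3
tcp_pos: [0.3837, -0.006, 0.1718]
eef_rot: [3.141, 0.056, 0.0]
contact_force: [-0.2, 0.2, -1.5]
grip_width: 0.223
```

```bash
python3 look.py w4 wrist;  python3 look.py s4 scene 240 120 160 140 4
```

```text
6.3 [ 0.3837 -0.006   0.1718] rv [3.141e+00 5.560e-02 3.000e-04] F [-0.18  0.24 -1.54] T [-0.   -0.04  0.01] g 19.6 q [-0.32  0.07  1.98 -0.    1.09  1.21]
6.35 [ 0.3844 -0.0062  0.1719] rv [3.1409e+00 5.5600e-02 1.0000e-03] F [-0.02 -0.13 -1.64] T [ 0.02 -0.01 -0.  ] g 19.8 q [-0.32  0.07  1.98  0.    1.09  1.21]
```

View pics/w4.png

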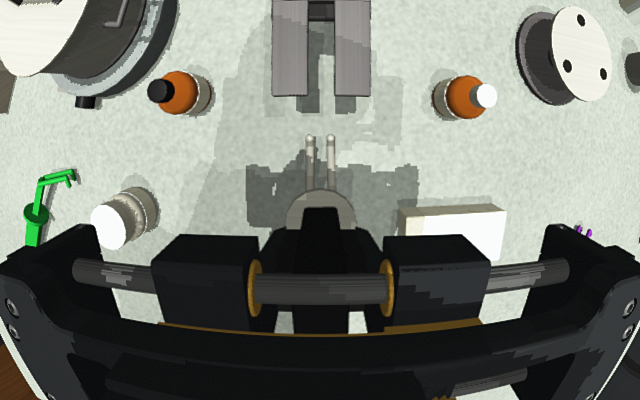

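View pics/s4_c.png

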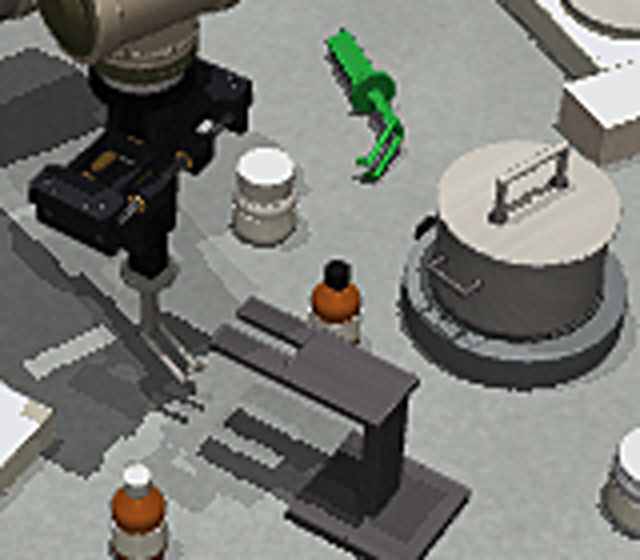

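```bash
cat >> h.py <<'E'
GT=np.array([0,0,.0367])
def tgt(seat,yaw,tilt=40):
    Rl=R.from_euler("z",yaw)*R.from_euler("y",-tilt,degrees=True)
    o=np.array(seat)-Rl.apply([.0222,0,-.0740]); return o+Rl.apply(GT), Rl*R.from_matrix(np.diag([1.,-1,-1]))
def lifter(o):
    T=R.from_rotvec(o["eef_rot"]);Rl=T*R.from_matrix(np.diag([1.,-1,-1])); org=o["tcp_pos"]-Rl.apply(GT)
    return org,Rl,org+Rl.apply([.0222,0,-.0740])
def todo(o,seat,yaw,tilt=40,n=1):
    p,Rt=tgt(seat,yaw,tilt); d=p-o["tcp_pos"]; r=(Rt*R.from_rotvec(o["eef_rot"]).inv()).as_rotvec()
    print("TCP",p.round(4),"d",d.round(4),"r",r.round(4),"per row",(d/n).round(4),(r/n).round(4))
LID=np.array([.5736,.2548]);LY=-.268
def lidpt(x,z,y=0): return np.r_[LID+[np.cos(LY)*x-np.sin(LY)*y,np.sin(LY)*x+np.cos(LY)*y],z]
E
python3 - <<'E'
from h import *
import pickle
o,w=pickle.load(open("w4.pkl","rb"));W=wcam(o,w)
org,Rl,seat=lifter(o); print(org,seat)
print(wproj(w,W,org+Rl.apply([[.0476,.009,-.081],[.0476,-.009,-.081]])), "seen (309,138),(331,137)")
print(wproj(w,W,org+Rl.apply([[.022,0,.006],[0,.022,.006],[0,-.022,.006]])))
print(lidpt(-.06,.2)); todo(o,lidpt(-.06,.21),LY,40,12); todo(o,lidpt(-.06,.141),LY)
E
```

```text
[ 0.38371103 -0.00604219  0.13512467] [ 0.40591281 -0.00526661  0.06112927]
[[310.5377565  135.51799516]
 [331.68812572 135.53244702]] seen (309,138),(331,137)
[[321.44170443 189.16658939]
 [285.48538467 224.05528863]
 [357.26977824 224.06452881]]
[0.51574185 0.2706882  0.2       ]
TCP [0.4307 0.294  0.2805] d [0.047  0.3001 0.1087] r [-0.0812 -0.6958 -0.2909] per row [0.0039 0.025  0.0091] [-0.0068 -0.058  -0.0242]
TCP [0.4307 0.294  0.2115] d [0.047  0.3001 0.0397] r [-0.0812 -0.6958 -0.2909] per row [0.047  0.3001 0.0397] [-0.0812 -0.6958 -0.2909]
```

Request:
{"op": "jog_arm", "data": {"deltas": [0,0,0.03,-0.0068,-0.058,-0.0242,255,0,0.01,0.04,-0.0068,-0.058,-0.0242,255,0.005,0.029,0.0387,-0.0068,-0.058,-0.0242,255,0.005,0.029,0,-0.0068,-0.058,-0.0242,255,0.005,0.029,0,-0.0068,-0.058,-0.0242,255,0.005,0.029,0,-0.0068,-0.058,-0.0242,255,0.005,0.029,0,-0.0068,-0.058,-0.0242,255,0.005,0.029,0,-0.0068,-0.058,-0.0242,255,0.005,0.029,0,-0.0068,-0.058,-0.0242,255,0.005,0.029,0,-0.0068,-0.058,-0.0242,255,0.005,0.029,0,-0.0068,-0.058,-0.0242,255,0.002,0.029,0,-0.0064,-0.0578,-0.0247,255]}}

```text
t: 7.9
tcp_pos: [0.4317, 0.2954, 0.2802]
eef_rot: [2.843, -0.384, 1.037]
contact_force: [0.2, -0.7, -1.8]
grip_width: 0.226
```

```bash
python3 look.py w5 wrist
python3 - <<'E'
from h import *
import pickle
o,w=pickle.load(open("w5.pkl","rb"));W=wcam(o,w)
todo(o,lidpt(-.06,.21),LY); todo(o,lidpt(-.06,.141),LY)
E
```

```text
7.9 [0.4317 0.2954 0.2802] rv [ 2.8428 -0.3839  1.037 ] F [ 0.22 -0.73 -1.83] T [ 0.17  0.45 -0.06] g 19.9 q [ 0.61  0.13  1.77 -0.7   0.88  2.81]
TCP [0.4307 0.294  0.2805] d [-0.001  -0.0013  0.0004] r [-0.0001  0.0015  0.0003] per row [-0.001  -0.0013  0.0004] [-0.0001  0.0015  0.0003]
TCP [0.4307 0.294  0.2115] d [-0.001  -0.0013 -0.0686] r [-0.0001  0.0015  0.0003] per row [-0.001  -0.0013 -0.0686] [-0.0001  0.0015  0.0003]
```

View pics/w5.png

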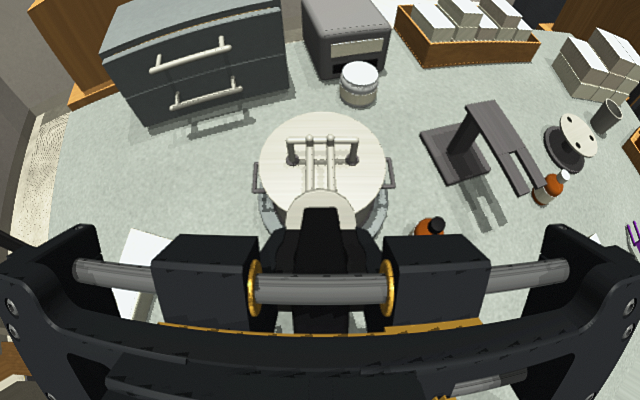

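Request:
{"op": "jog_arm", "data": {"deltas": [-0.0005,-0.0007,-0.01,0,0,0,255,-0.0005,-0.0007,-0.02,0,0,0,255,0,0,-0.01,0,0,0,255]}}

```text
t: 8.32
tcp_pos: [0.4316, 0.2903, 0.2411]
eef_rot: [2.847, -0.379, 1.025]
contact_force: [0.0, 0.7, -0.7]
grip_width: 0.22
```

Run:
```python
from plant import robot
from h import *
o=robot.observe(); print(o["joints"].round(3)); todo(o,lidpt(-.06,.141),LY)
```

```text
[ 0.601  0.168  1.835 -0.747  0.801  2.879]
TCP [0.4307 0.294  0.2115] d [-0.0008  0.0037 -0.0295] r [ 0.0009 -0.0068 -0.0022] per row [-0.0008  0.0037 -0.0295] [ 0.0009 -0.0068 -0.0022]
```

Run:
```python
from plant import robot
from h import *
o=robot.observe(); todo(o,lidpt(-.06,.17),LY+.12,40,3);todo(o,lidpt(-.06,.141),LY+.12);todo(o,lidpt(0,.141),LY+.12)
```

```text
TCP [0.4285 0.2837 0.2405] d [-0.003  -0.0066 -0.0005] r [ 0.0013 -0.0067  0.1178] per row [-0.001  -0.0022 -0.0002] [ 0.0004 -0.0022  0.0393]
TCP [0.4285 0.2837 0.2115] d [-0.003  -0.0066 -0.0295] r [ 0.0013 -0.0067  0.1178] per row [-0.003  -0.0066 -0.0295] [ 0.0013 -0.0067  0.1178]
TCP [0.4864 0.2678 0.2115] d [ 0.0548 -0.0225 -0.0295] r [ 0.0013 -0.0067  0.1178] per row [ 0.0548 -0.0225 -0.0295] [ 0.0013 -0.0067  0.1178]
```

Request:
{"op": "jog_arm", "data": {"deltas": [-0.001,-0.0022,0,0,-0.002,0.039,255,-0.001,-0.0022,0,0,-0.002,0.039,255,-0.001,-0.0022,0,0.001,-0.002,0.039,255,0,0,-0.01,0,0,0,255,0,0,-0.0115,0,0,0,255,0,0,0,0,0,0,255]}}

```text
t: 9.07
tcp_pos: [0.4285, 0.2844, 0.2196]
eef_rot: [2.897, -0.216, 1.054]
contact_force: [-0.0, -0.4, -1.6]
grip_width: 0.222
```

```bash
python3 look.py w6 wrist 220 90 200 150 4; python3 look.py s6 scene 320 120 100 100 6
python3 - <<'E'
from plant import robot
from h import *
o=robot.observe(); print(o["joints"].round(3)); todo(o,lidpt(-.06,.141),LY+.12); todo(o,lidpt(0,.141),LY+.12)
E
```

```text
9.07 [0.4285 0.2844 0.2196] rv [ 2.8972 -0.2155  1.0538] F [-0.   -0.39 -1.55] T [0.12 0.47 0.04] g 19.6 q [ 0.56  0.15  1.93 -0.77  0.65  2.81]
9.12 [0.4287 0.2846 0.2203] rv [ 2.8974 -0.2155  1.0555] F [ 0.11  0.51 -1.04] T [0.12 0.48 0.02] g 20.1 q [ 0.56  0.15  1.93 -0.77  0.65  2.81]
[ 0.562  0.145  1.926 -0.765  0.65   2.806]
TCP [0.4285 0.2837 0.2115] d [-0.0003 -0.0011 -0.0093] r [-0.0008  0.0014  0.0002] per row [-0.0003 -0.0011 -0.0093] [-0.0008  0.0014  0.0002]
TCP [0.4864 0.2678 0.2115] d [ 0.0575 -0.017  -0.0093] r [-0.0008  0.0014  0.0002] per row [ 0.0575 -0.017  -0.0093] [-0.0008  0.0014  0.0002]
```

View pics/w6_c.png

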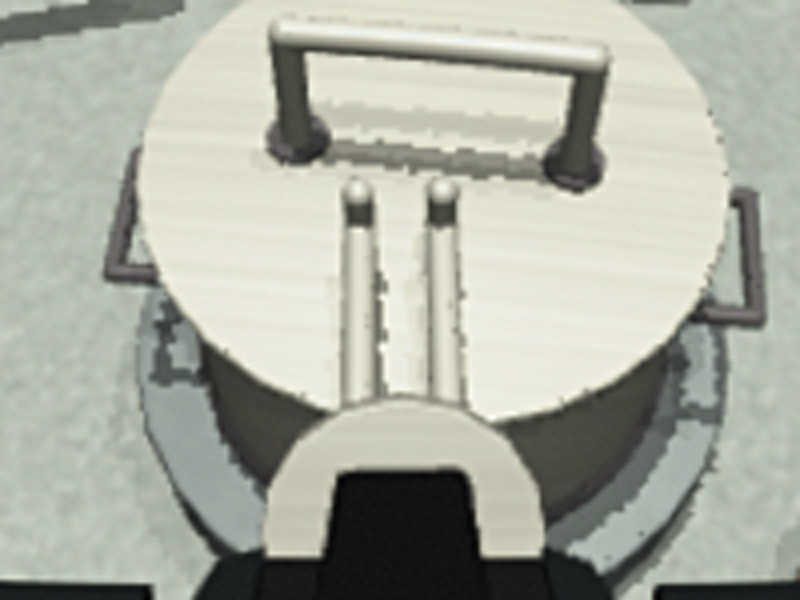

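View pics/s6_c.png

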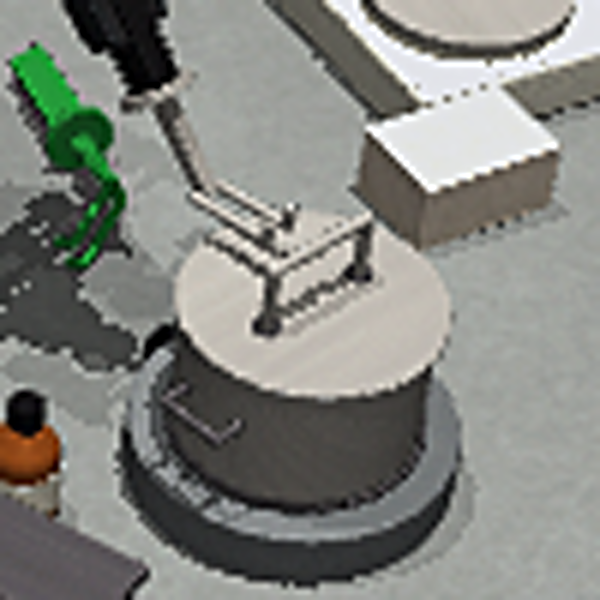

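Request:
{"op": "jog_arm", "data": {"deltas": [0,-0.001,-0.005,0,0,0,255,0,0,-0.004,0,0,0,255,0.01,-0.003,0,0,0,0,255,0.01,-0.003,0,0,0,0,255,0.008,-0.003,0,0,0,0,255,0,0,0,0,0,0,255]}}

```text
t: 9.93
tcp_pos: [0.4574, 0.2742, 0.212]
eef_rot: [2.897, -0.217, 1.057]
contact_force: [-0.5, 0.8, -1.5]
grip_width: 0.224
```

```bash
python3 look.py w7 wrist 220 90 200 150 4;  python3 - <<'E'
from plant import robot
from h import *
o=robot.observe(); todo(o,lidpt(0,.141),LY+.12)
E
```

```text
9.93 [0.4574 0.2742 0.212 ] rv [ 2.8971 -0.2173  1.0572] F [-0.48  0.8  -1.45] T [ 0.14  0.45 -0.04] g 19.7 q [ 0.5   0.18  1.91 -0.76  0.6   2.77]
TCP [0.4864 0.2678 0.2115] d [ 0.0294 -0.0066 -0.0004] r [-0.001   0.0016  0.0009] per row [ 0.0294 -0.0066 -0.0004] [-0.001   0.0016  0.0009]
```

View pics/w7_c.png

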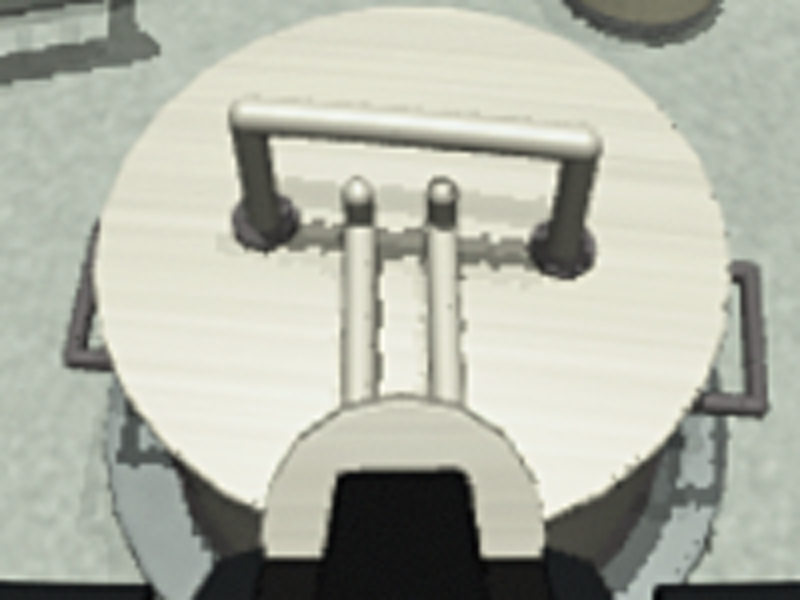

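Request:
{"op": "jog_arm", "data": {"deltas": [0.01,-0.0026,0,0,0,0,255,0.01,-0.0026,0,0,0,0,255,0.009,-0.0026,0,0,0,0,255,0,0,0,0,0,0,255,0,0,0,0,0,0,255]}}

```text
t: 10.6
tcp_pos: [0.4857, 0.2668, 0.2119]
eef_rot: [2.898, -0.216, 1.057]
contact_force: [-0.2, -0.9, -1.3]
grip_width: 0.22
```

```bash
python3 look.py w8 wrist 220 90 200 150 4; python3 look.py s8 scene 320 120 100 100 6;  python3 - <<'E'
from plant import robot
from h import *
o=robot.observe(); todo(o,lidpt(0,.141),LY+.12)
E
```

```text
10.6 [0.4857 0.2668 0.2119] rv [ 2.8976 -0.2158  1.057 ] F [-0.18 -0.89 -1.33] T [0.11 0.49 0.01] g 19.3 q [ 0.46  0.22  1.86 -0.73  0.58  2.7 ]
10.65 [0.4856 0.2669 0.2119] rv [ 2.8976 -0.2156  1.0571] F [ 0.53  0.45 -2.27] T [ 0.19  0.45 -0.02] g 19.3 q [ 0.46  0.22  1.87 -0.73  0.58  2.7 ]
TCP [0.4864 0.2678 0.2115] d [ 0.0008  0.0009 -0.0005] r [-0.001   0.0016  0.    ] per row [ 0.0008  0.0009 -0.0005] [-0.001   0.0016  0.    ]
```

View pics/w8_c.png

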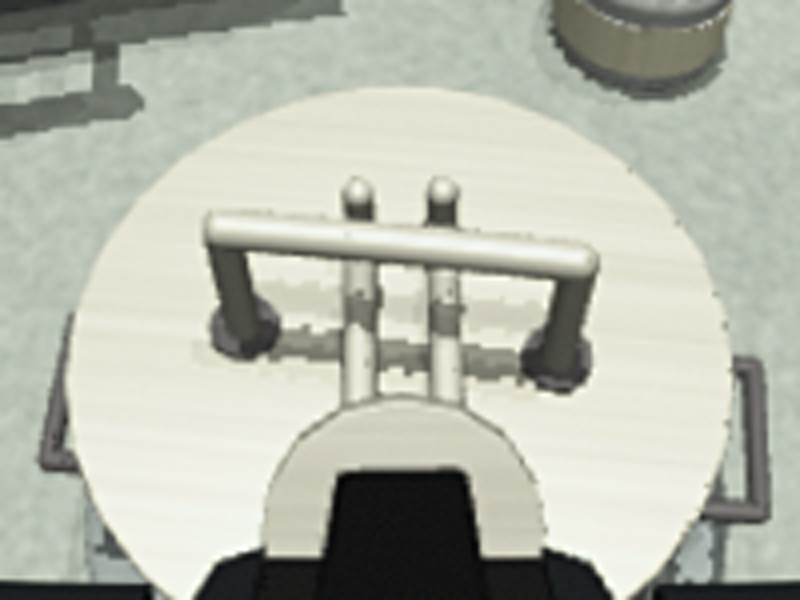

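View pics/s8_c.png

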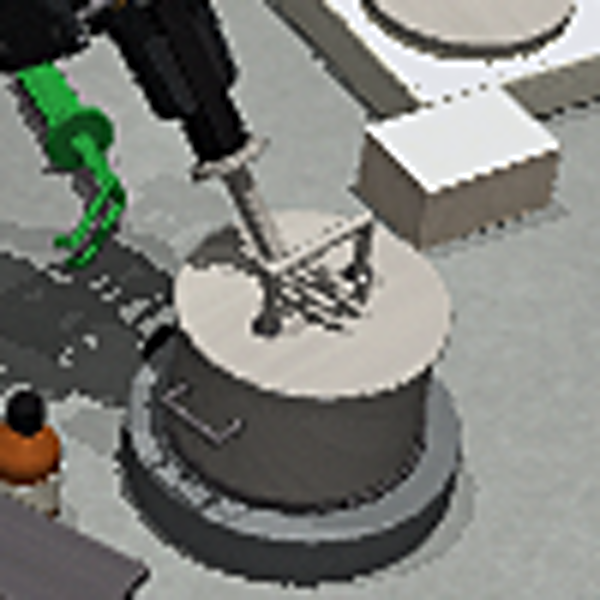

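Request:
{"op": "jog_arm", "data": {"deltas": [0,0,0.008,0,0,0,255,0,0,0.007,0,0,0,255,0,0,0.003,0,0,0,255,0,0,0.002,0,0,0,255,0,0,0.002,0,0,0,255,0,0,0.002,0,0,0,255,0,0,0.002,0,0,0,255,0,0,0.002,0,0,0,255,0,0,0,0,0,0,255,0,0,0,0,0,0,255]}}

```text
t: 11.95
tcp_pos: [0.4858, 0.2668, 0.2399]
eef_rot: [2.898, -0.216, 1.057]
contact_force: [-0.7, 0.9, -4.6]
grip_width: 0.224
```

```bash
python3 look.py w9 wrist 220 90 200 150 4; python3 look.py s9 scene 320 120 100 100 6
```

```text
11.95 [0.4858 0.2668 0.2399] rv [ 2.8976 -0.2158  1.0571] F [-0.7   0.94 -4.65] T [0.22 1.15 0.02] g 19.7 q [ 0.46  0.18  1.83 -0.66  0.64  2.62]
12.0 [0.4857 0.2668 0.2399] rv [ 2.8976 -0.2158  1.057 ] F [ 0.52  0.   -4.67] T [0.2  1.11 0.02] g 19.5 q [ 0.46  0.18  1.83 -0.66  0.64  2.62]
```

View pics/w9_c.png

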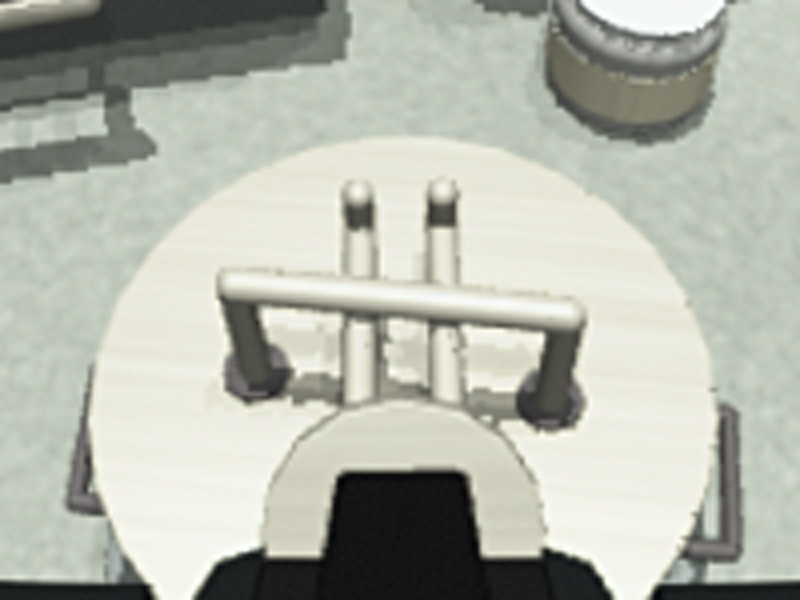

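View pics/s9_c.png

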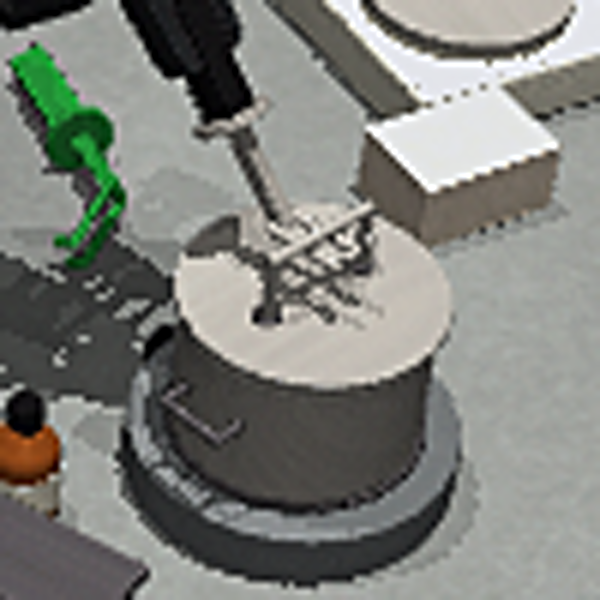

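Request:
{"op": "jog_arm", "data": {"deltas": [0,0,0.006,0,0,0,255,0,0,0.01,0,0,0,255,0,0,0.012,0,0,0,255,0,-0.003,0.012,0,0,0,255,0,-0.008,0.008,0,0,0,255,-0.001,-0.014,0.004,0,0,0,255,-0.001,-0.02,0,0,0,0,255,-0.0012,-0.025,0,0,0,0,255,-0.0012,-0.027,0,0,0,0,255,-0.0012,-0.027,0,0,0,0,255,-0.0012,-0.027,0,0,0,0,255,-0.0012,-0.027,0,0,0,0,255]}}

```text
t: 13.55
tcp_pos: [0.4773, 0.0875, 0.2922]
eef_rot: [2.897, -0.215, 1.057]
contact_force: [-0.1, -0.1, -5.2]
grip_width: 0.221
```

Request:
{"op": "jog_arm", "data": {"deltas": [-0.0012,-0.027,0,0,0,0,255,-0.0012,-0.027,0,0,0,0,255,-0.0012,-0.03,0,0,0,0,255,-0.0012,-0.03,0,0,0,0,255,-0.0012,-0.03,0,0,0,0,255,-0.0012,-0.03,0,0,0,0,255,-0.0012,-0.03,0,0,0,0,255,-0.0012,-0.03,0,0,0,0,255,-0.0012,-0.03,0,0,0,0,255,-0.0012,-0.027,0,0,0,0,255,-0.001,-0.02,0,0,0,0,255,-0.001,-0.012,0,0,0,0,255]}}

```text
t: 15.05
tcp_pos: [0.4632, -0.2354, 0.2922]
eef_rot: [2.896, -0.215, 1.056]
contact_force: [-0.2, 0.2, -5.7]
grip_width: 0.224
```

```bash
python3 look.py w10 wrist; python3 look.py s10 scene; python3 look.py t10 top
```

```text
15.05 [ 0.4632 -0.2354  0.2922] rv [ 2.8961 -0.2153  1.056 ] F [-0.16  0.21 -5.75] T [0.24 1.13 0.05] g 19.7 q [-0.92 -0.03  1.91  0.65  0.84  0.45]
15.1 [ 0.4633 -0.2361  0.2921] rv [ 2.8957 -0.2163  1.0561] F [ 0.32 -1.71 -4.6 ] T [-0.04  1.11 -0.21] g 19.5 q [-0.93 -0.03  1.91  0.65  0.84  0.45]
15.15 [ 0.4634 -0.2352  0.2921] rv [ 2.8963 -0.2166  1.0563] F [-0.63  0.25 -3.97] T [ 0.23  1.13 -0.  ] g 19.5 q [-0.92 -0.03  1.91  0.65  0.83  0.45]
```

View pics/w10.png

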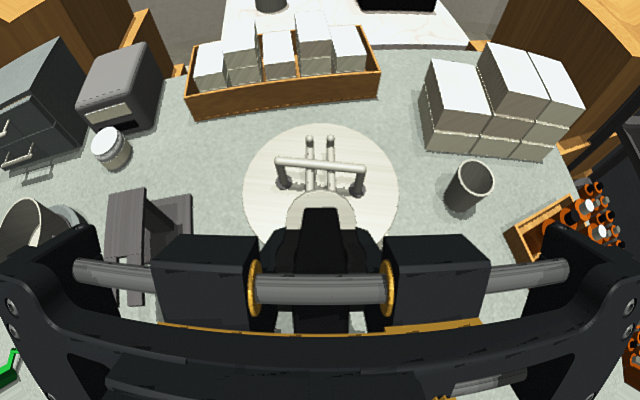

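View pics/s10.png

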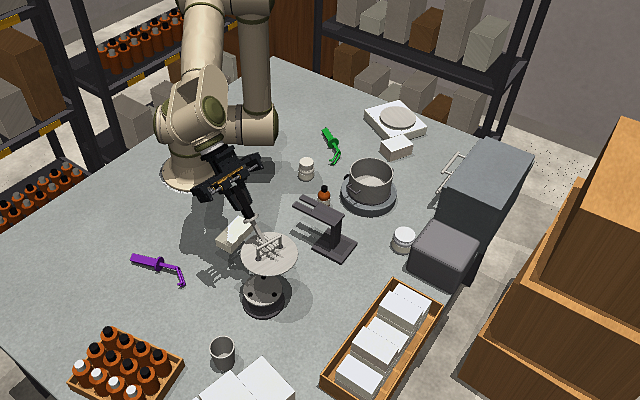

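View pics/t10.png

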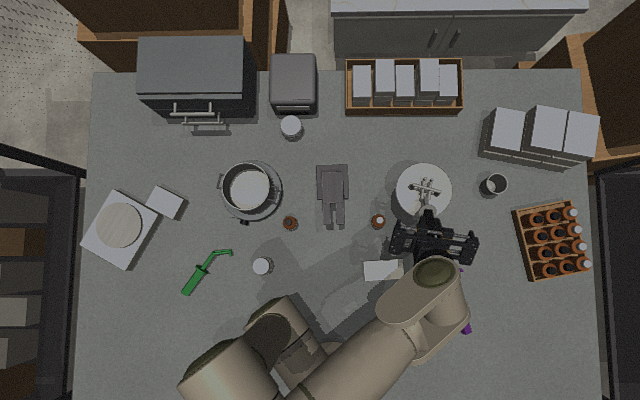

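```bash
cat > lidfit.py <<'E'
import sys
from h import *
import h,pickle
from scipy.optimize import differential_evolution as DE
k=sys.argv[1]; x0,y0=.55,-.26
P0=h.proj
o,_=pickle.load(open(f"w{k}.pkl","rb")); org,Rl,seat=lifter(o); zt=float(sys.argv[2]) if len(sys.argv)>2 else seat[2]+.004-.040
print("seat",seat.round(4),"flange top z",round(zt,4),"lid bottom",round(zt-.013,4))
for c in "wst":
    try: o,w=pickle.load(open(f"{c}{k}.pkl","rb"))
    except Exception: continue
    G=gradi(w)
    if c=="w":
        W=wcam(o,w); h.proj=lambda p,X:wproj(w,W,X)
    else: h.proj=P0
    r=DE(lambda q:-score(w,G,[circ(q[0],q[1],zt,.076)]),[(.5,.6),(-.35,-.2)],seed=1,maxiter=80); print(c,r.x.round(4),round(r.fun,1))
E
python3 lidfit.py 10
```

```text
seat [ 0.5505 -0.2485  0.2218] flange top z 0.1858 lid bottom 0.1728
w [ 0.5764 -0.3124] -44.0
s [ 0.5517 -0.2529] -102.2
t [ 0.5483 -0.2459] -100.8
```

Request:
{"op": "jog_arm", "data": {"deltas": [0,-0.01,-0.004,0,0,0,255,0,-0.014,-0.01,0,0,0,255,0,-0.009,-0.015,0,0,0,255,0,-0.003,-0.017,0,0,0,255,0,0,-0.017,0,0,0,255,0,0,-0.012,0,0,0,255,0,0,-0.008,0,0,0,255,0,0,0,0,0,0,255,0,0,0,0,0,0,255]}}

```text
t: 16.32
tcp_pos: [0.464, -0.2704, 0.2096]
eef_rot: [2.897, -0.215, 1.058]
contact_force: [0.4, -0.1, -5.4]
grip_width: 0.219
```

```bash
python3 look.py w11 wrist; python3 look.py s11 scene 210 210 110 130 5; python3 look.py t11 top 370 140 110 110 5;python3 lidfit.py 11
```

```text
16.32 [ 0.464  -0.2704  0.2096] rv [ 2.8966 -0.2152  1.0581] F [ 0.39 -0.13 -5.41] T [ 0.16  1.1  -0.04] g 19.2 q [-0.98  0.12  1.99  0.83  0.7   0.17]
16.38 [ 0.4639 -0.2704  0.2096] rv [ 2.8965 -0.2153  1.0581] F [-0.11 -0.11 -5.75] T [0.22 1.11 0.01] g 19.7 q [-0.98  0.12  1.99  0.83  0.7   0.17]
16.43 [ 0.4639 -0.2703  0.2096] rv [ 2.8965 -0.2152  1.058 ] F [ 0.01 -0.05 -5.09] T [0.2  1.12 0.02] g 19.0 q [-0.98  0.12  1.99  0.83  0.7   0.17]
seat [ 0.5513 -0.2834  0.1393] flange top z 0.1033 lid bottom 0.0903
w [ 0.5053 -0.2758] -41.8
s [ 0.5879 -0.3286] -77.9
t [ 0.5488 -0.2805] -100.6
```

View pics/s11_c.png

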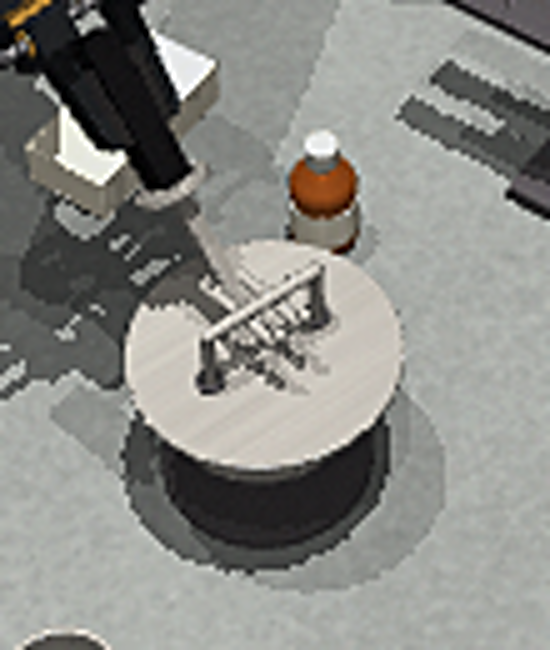

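View pics/t11_c.png

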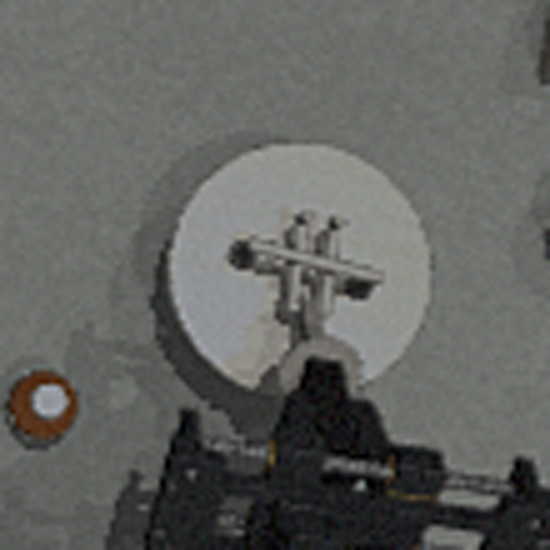

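Request:
{"op": "jog_arm", "data": {"deltas": [0,-0.001,-0.004,0,0,0,255,0,-0.0005,-0.006,0,0,0,255,0,0,-0.005,0,0,0,255,0,0,-0.003,0,0,0,255,0,0,-0.002,0,0,0,255,0,0,-0.002,0,0,0,255,0,0,-0.002,0,0,0,255,0,0,-0.002,0,0,0,255,0,0,-0.002,0,0,0,255,0,0,0,0,0,0,255]}}

```text
t: 17.73
tcp_pos: [0.464, -0.2719, 0.1813]
eef_rot: [2.897, -0.216, 1.058]
contact_force: [0.1, 0.1, -1.6]
grip_width: 0.223
```

Request:
{"op": "jog_arm", "data": {"deltas": [0,0,-0.0015,0,0,0,255,0,0,-0.0015,0,0,0,255,0,0,-0.0015,0,0,0,255,0,0,-0.0015,0,0,0,255,0,0,0,0,0,0,255]}}

```text
t: 18.35
tcp_pos: [0.4638, -0.2716, 0.1749]
eef_rot: [2.898, -0.216, 1.057]
contact_force: [-0.5, -0.7, -1.5]
grip_width: 0.224
```

```bash
python3 look.py w12 wrist 220 90 200 150 4; python3 look.py s12 scene 210 210 110 130 5
```

```text
18.35 [ 0.4638 -0.2716  0.1749] rv [ 2.8978 -0.2159  1.0572] F [-0.55 -0.69 -1.45] T [0.14 0.48 0.03] g 19.7 q [-0.98  0.18  2.02  0.93  0.64  0.05]
18.4 [ 0.4638 -0.2717  0.175 ] rv [ 2.8976 -0.2158  1.0573] F [-0.69  0.7  -2.19] T [ 0.07  0.47 -0.03] g 19.4 q [-0.98  0.18  2.02  0.93  0.64  0.05]
```

View pics/w12_c.png

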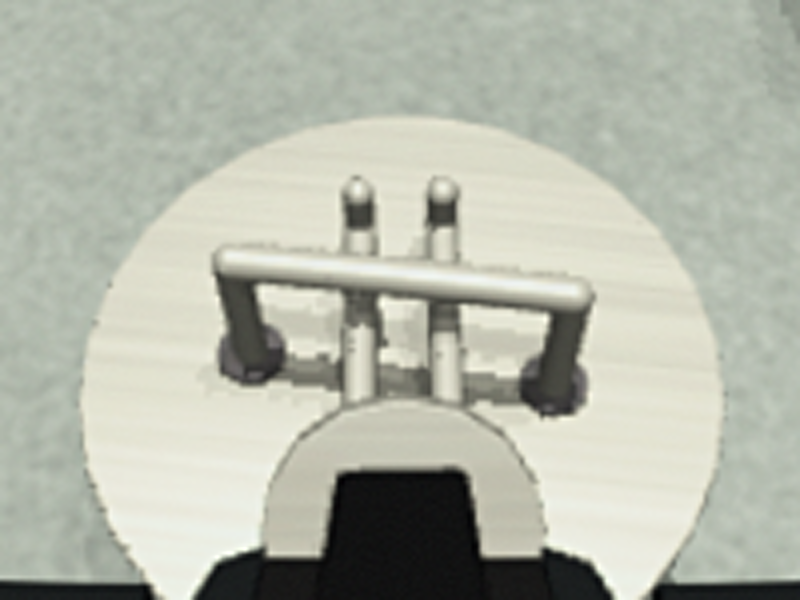

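View pics/s12_c.png

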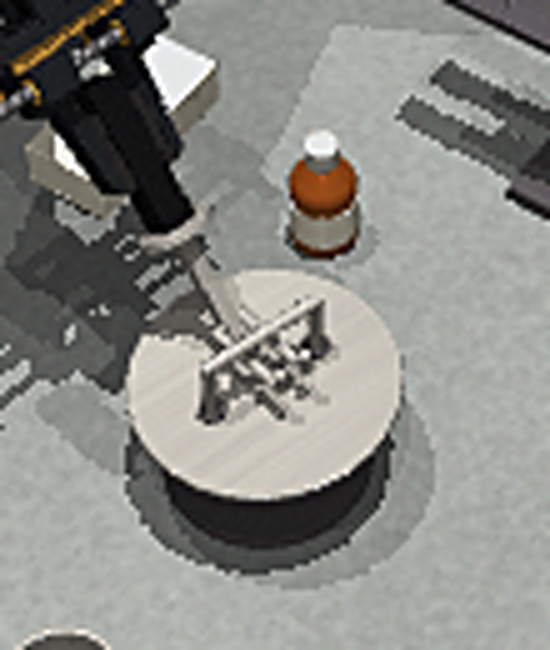

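Request:
{"op": "jog_arm", "data": {"deltas": [0,0,-0.004,0,0,0,255,0,0,-0.004,0,0,0,255,0,0,0,0,0,0,255]}}

```text
t: 18.82
tcp_pos: [0.4637, -0.2715, 0.1666]
eef_rot: [2.898, -0.216, 1.057]
contact_force: [-0.2, 0.1, -1.1]
grip_width: 0.222
```

```bash
python3 look.py w13 wrist 220 90 200 150 4; python3 look.py s13 scene 225 240 80 80 7
```

```text
18.82 [ 0.4637 -0.2715  0.1666] rv [ 2.8984 -0.2163  1.0568] F [-0.18  0.12 -1.13] T [ 0.09  0.5  -0.06] g 19.5 q [-0.98  0.2   2.03  0.95  0.62  0.02]
18.88 [ 0.4638 -0.2716  0.1668] rv [ 2.898 -0.216  1.057] F [-0.08  0.17 -1.42] T [ 0.04  0.52 -0.02] g 19.7 q [-0.98  0.2   2.03  0.95  0.62  0.02]
```

View pics/w13_c.png

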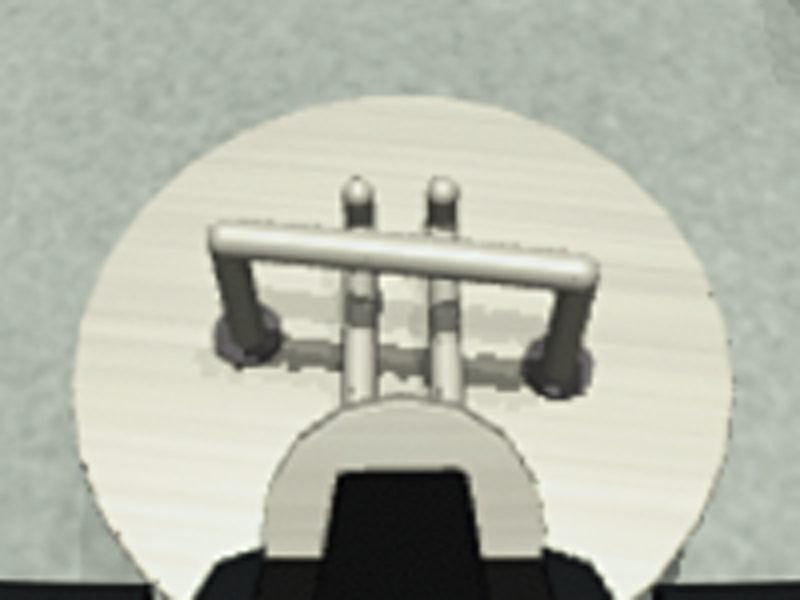

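View pics/s13_c.png

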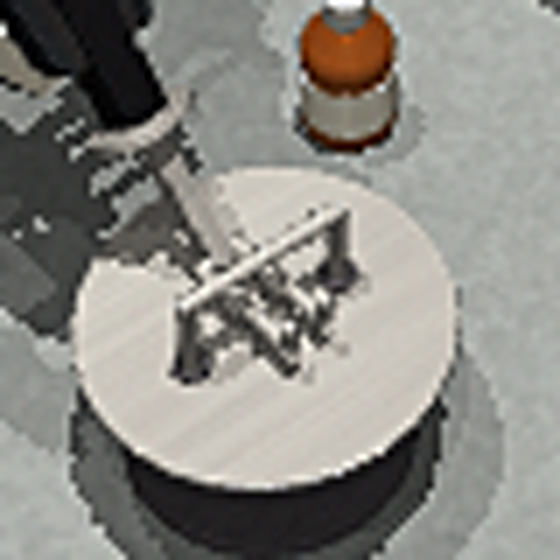

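Request:
{"op": "jog_arm", "data": {"deltas": [0,0,-0.0025,0,0,0,255,-0.006,0.0016,0,0,0,0,255,-0.01,0.0027,0,0,0,0,255,-0.01,0.0027,0,0,0,0,255,-0.01,0.0027,0,0,0,0,255,-0.01,0.0027,0,0,0,0,255,-0.012,0.003,0,0,0,0,255,-0.012,0.003,0,0,0,0,255,0,0,0,0,0,0,255]}}

```text
t: 20.05
tcp_pos: [0.3931, -0.2534, 0.1646]
eef_rot: [2.897, -0.217, 1.057]
contact_force: [0.2, -0.2, -2.3]
grip_width: 0.226
```

```bash
python3 look.py w14 wrist 220 90 200 150 4; python3 look.py s14 scene 210 210 110 130 5;python3 look.py t14 top 370 140 110 110 5
```

```text
20.05 [ 0.3931 -0.2534  0.1646] rv [ 2.897  -0.2174  1.0572] F [ 0.21 -0.22 -2.34] T [ 0.08  0.5  -0.03] g 19.9 q [-1.14  0.06  2.2   0.98  0.7  -0.14]
20.1 [ 0.3935 -0.2535  0.1647] rv [ 2.8968 -0.217   1.0574] F [-0.11  0.06 -2.1 ] T [0.14 0.48 0.02] g 19.5 q [-1.13  0.06  2.2   0.98  0.7  -0.14]
20.15 [ 0.3938 -0.2535  0.1647] rv [ 2.8969 -0.2163  1.0575] F [ 0.8   0.43 -1.57] T [ 0.13  0.52 -0.03] g 19.4 q [-1.13  0.06  2.2   0.98  0.7  -0.14]
```

View pics/w14_c.png

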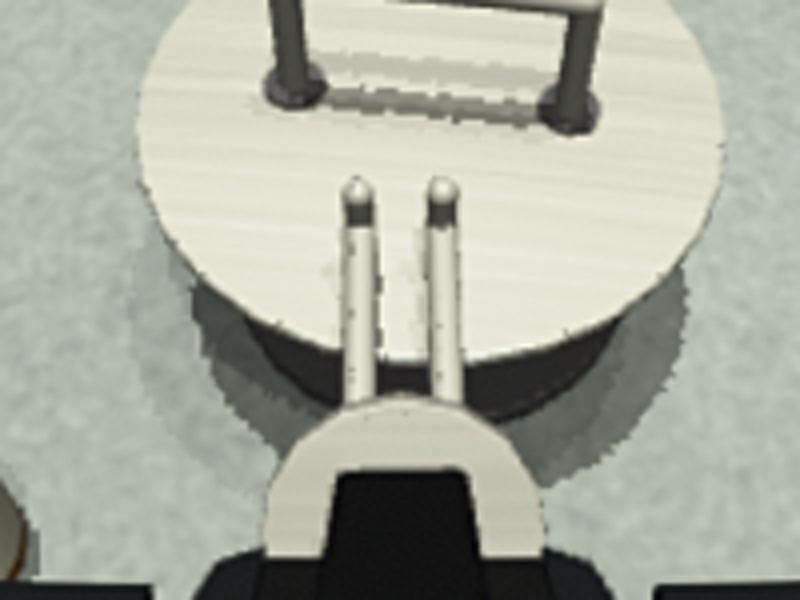

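View pics/s14_c.png

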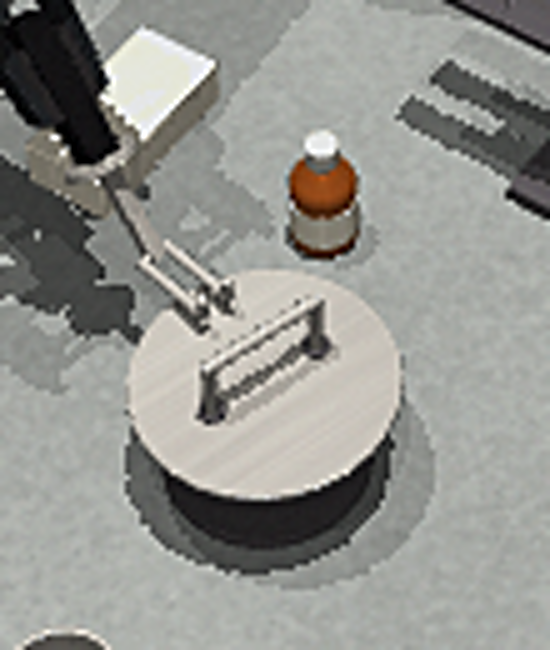

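```bash
python3 lidfit.py 14 .079
python3 - <<'E'
from plant import robot
from h import *
import pickle
o=robot.observe(); o4=pickle.load(open("w4.pkl","rb"))[0]
r=(R.from_rotvec(o4["eef_rot"])*R.from_rotvec(o["eef_rot"]).inv()).as_rotvec(); print((o4["tcp_pos"]-o["tcp_pos"]).round(4),r.round(4),(r/10).round(4))
E
```

```text
seat [ 0.4804 -0.2664  0.0942] flange top z 0.079 lid bottom 0.066
w [ 0.548  -0.2844] -73.4
s [ 0.5788 -0.3186] -78.7
t [ 0.5481 -0.2809] -108.6
[-0.0102  0.2474  0.0072] [0.0385 0.6996 0.1765] [0.0039 0.07   0.0176]
```

Request:
{"op": "jog_arm", "data": {"deltas": [0,0,0.025,0,0,0,255,0,0,0.04,0.0035,0.0636,0.016,255,-0.001,0.02,0.04,0.0035,0.0636,0.016,255,-0.001,0.03,0,0.0035,0.0636,0.016,255,-0.001,0.03,0,0.0035,0.0636,0.016,255,-0.001,0.03,0,0.0035,0.0636,0.016,255,-0.001,0.03,0,0.0035,0.0636,0.016,255,-0.001,0.03,0,0.0035,0.0636,0.016,255,-0.001,0.03,0,0.0035,0.0636,0.016,255,-0.001,0.025,0,0.0035,0.0636,0.016,255,-0.001,0.015,0,0.0035,0.0636,0.016,255,-0.001,0.0074,0,0.0035,0.0636,0.0165,255]}}

```text
t: 21.7
tcp_pos: [0.384, -0.0048, 0.2696]
eef_rot: [-3.141, -0.059, 0.003]
contact_force: [-0.7, -1.0, -2.0]
grip_width: 0.221
```

```bash
python3 - <<'E'
from plant import robot
from h import *
import pickle
o=robot.observe(); o4=pickle.load(open("w4.pkl","rb"))[0]
r=(R.from_rotvec(o4["eef_rot"])*R.from_rotvec(o["eef_rot"]).inv()).as_rotvec(); print(o["tcp_pos"],(o4["tcp_pos"]-o["tcp_pos"]).round(4),r.round(4))
E
python3 look.py w15 wrist; python3 look.py t15 top
```

```text
[ 0.3839553  -0.00480588  0.26956302] [-0.0003 -0.0012 -0.0977] [-0.0006 -0.0021 -0.0021]
21.7 [ 0.384  -0.0048  0.2696] rv [-3.1406e+00 -5.8800e-02  3.0000e-03] F [-0.71 -1.   -1.99] T [ 0.   -0.01 -0.02] g 19.5 q [-0.32 -0.03  1.82 -0.    1.36  1.21]
21.75 [ 0.3842 -0.0046  0.2694] rv [-3.14   -0.0596  0.007 ] F [-0.53  0.45 -2.62] T [ 0.07  0.07 -0.06] g 19.8 q [-0.32 -0.03  1.81 -0.    1.36  1.21]
```

View pics/w15.png

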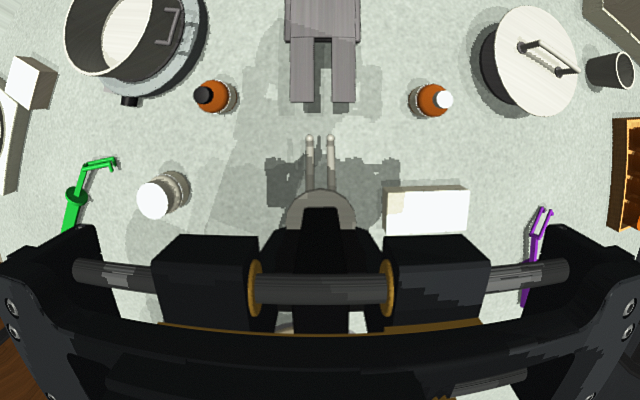

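Request:
{"op": "jog_arm", "data": {"deltas": [0,-0.0004,-0.02,-0.0003,-0.001,-0.001,255,0,-0.0004,-0.03,-0.0003,-0.001,-0.001,255,0,-0.0003,-0.03,0,0,0,255,0,0,-0.0175,0,0,0,255,0,0,0,0,0,0,255,0,0,0,0,0,0,255]}}

```text
t: 22.55
tcp_pos: [0.3842, -0.0072, 0.1728]
eef_rot: [3.14, 0.052, 0.006]
contact_force: [-0.2, -0.4, -2.2]
grip_width: 0.222
```

```bash
python3 - <<'E'
from plant import robot
from h import *
import pickle
o=robot.observe(); o4=pickle.load(open("w4.pkl","rb"))[0]
r=(R.from_rotvec(o4["eef_rot"])*R.from_rotvec(o["eef_rot"]).inv()).as_rotvec(); print(o["tcp_pos"],(o4["tcp_pos"]-o["tcp_pos"]).round(4),r.round(4))
E
python3 look.py w16 wrist; python3 look.py s16 scene 240 120 160 140 4
python3 - <<'E'
from h import *
import h,pickle
from scipy.optimize import differential_evolution as DE
o,w=pickle.load(open("t15.pkl","rb")); G=gradi(w)
r=DE(lambda q:-score(w,G,[circ(q[0],q[1],.078,.076)]),[(.5,.6),(-.35,-.2)],seed=1,maxiter=80); print(r.x,r.fun)
E
```

```text
[ 0.38422261 -0.0072004   0.17279284] [-0.0005  0.0012 -0.001 ] [0.0008 0.0036 0.0023]
22.55 [ 0.3842 -0.0072  0.1728] rv [3.1401 0.0519 0.0059] F [-0.24 -0.35 -2.16] T [-0.02  0.   -0.02] g 19.5 q [-0.33  0.07  1.98  0.    1.09  1.21]
22.6 [ 0.3843 -0.0072  0.1729] rv [3.14   0.0521 0.0062] F [-0.09 -0.27 -1.36] T [-0.03  0.02  0.01] g 19.4 q [-0.33  0.07  1.98  0.    1.09  1.21]
[ 0.54803788 -0.28127   ] -108.46764490203427
```

View pics/w16.png

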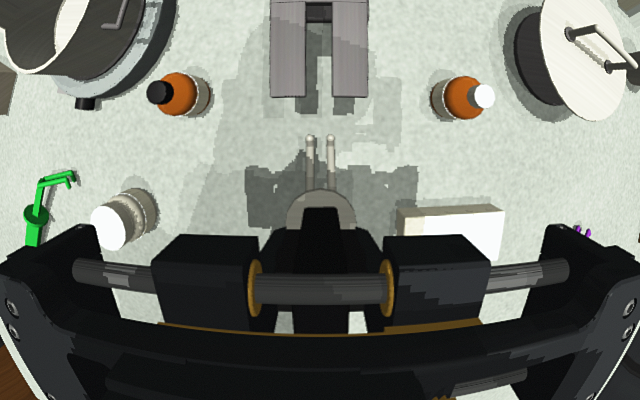

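View pics/s16_c.png

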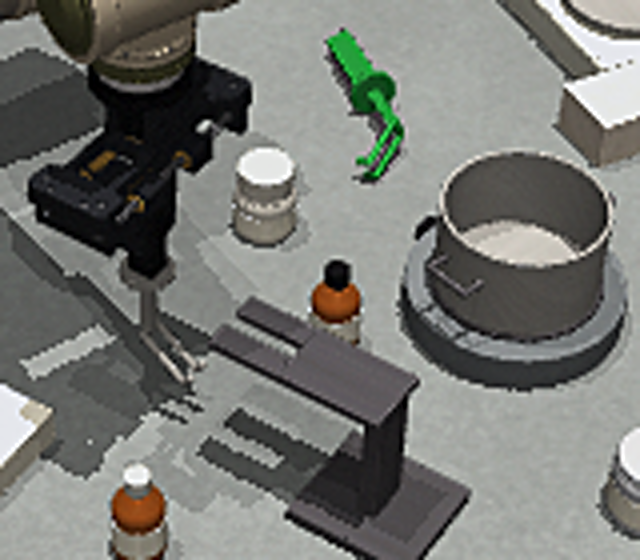

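Request:
{"op": "jog_arm", "data": {"deltas": [-0.0004,0.001,-0.001,0.0008,0.0036,0.0023,255,0.01,0.0004,0,0,0,0,255,0.02,0.0007,0,0,0,0,255,0.015,0.0005,0,0,0,0,255,0,0,0,0,0,0,255]}}

```text
t: 23.28
tcp_pos: [0.4292, -0.0043, 0.1709]
eef_rot: [-3.141, -0.057, 0.002]
contact_force: [-0.8, 0.5, -2.0]
grip_width: 0.223
```

```bash
python3 look.py w17 wrist 230 20 180 140 4; python3 -c "
from h import *
import pickle
o,w=pickle.load(open('w17.pkl','rb'));W=wcam(o,w)
org,Rl,s=lifter(o);print(org, wproj(w,W,org+Rl.apply([[0,.005,0],[0,-.005,0]])))"
```

```text
23.27 [ 0.4292 -0.0043  0.1709] rv [-3.1408e+00 -5.6700e-02  2.5000e-03] F [-0.76  0.49 -2.01] T [-0.02  0.02  0.01] g 19.6 q [-0.28  0.18  1.86 -0.    1.1   1.25]
[ 0.42914064 -0.00432282  0.13416608] [[313.40818096 220.86851614]
 [329.31362171 220.87101807]]
```

View pics/w17_c.png

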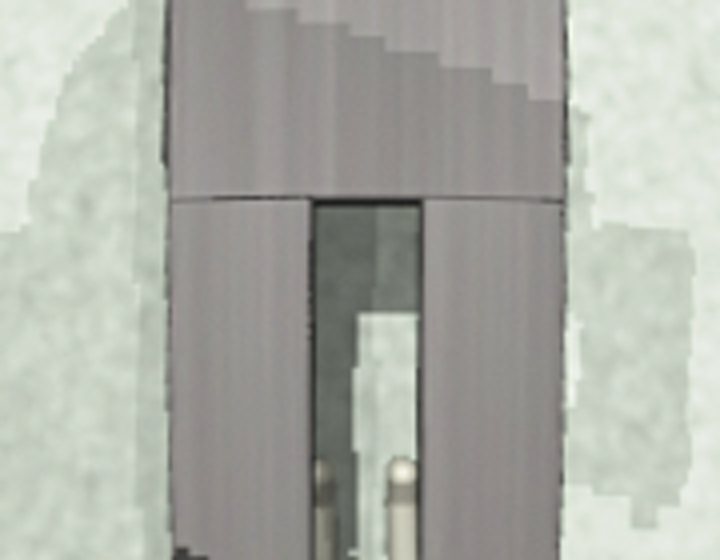

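```bash
python3 -c "
from h import *
import pickle
o,w=pickle.load(open('w17.pkl','rb'));W=wcam(o,w)
print(wback(w,W,[(308,70),(335,70),(308,120),(335,120)],.13).round(4).tolist())"
```

```text
[[0.5216, 0.007, 0.13], [0.5222, -0.009, 0.13], [0.4911, 0.006, 0.13], [0.4917, -0.0102, 0.13]]
```

Request:
{"op": "jog_arm", "data": {"deltas": [0.012,0.0004,0,0,0,0,255,0.015,0.0005,0,0,0,0,255,0.015,0.0005,0,0,0,0,255,0.015,0.0005,0,0,0,0,255,0.015,0.0005,0,0,0,0,255,0.006,0.0002,0,0,0,0,255,0,0,0,0,0,0,255]}}

```text
t: 24.2
tcp_pos: [0.5064, -0.0017, 0.1709]
eef_rot: [-3.141, -0.056, 0.003]
contact_force: [-0.2, 0.1, -2.3]
grip_width: 0.223
```

```bash
python3 look.py w18 wrist 200 100 240 180 3
```

```text
24.2 [ 0.5064 -0.0017  0.1709] rv [-3.1408e+00 -5.6200e-02  2.9000e-03] F [-0.24  0.08 -2.27] T [ 0.02 -0.03 -0.01] g 19.6 q [-0.24  0.34  1.65 -0.    1.16  1.3 ]
```

View pics/w18_c.png

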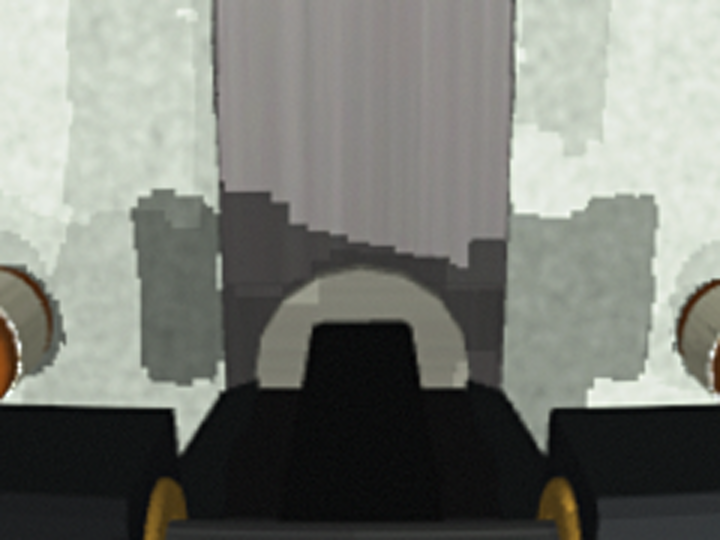

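Request:
{"op": "jog_arm", "data": {"deltas": [0.002,0.0001,0,0,0,0,255,0.0015,0.0001,0,0,0,0,255,0.0015,0,0,0,0,0,255,0,0,0,0,0,0,255]}}

```text
t: 24.75
tcp_pos: [0.5114, -0.0016, 0.171]
eef_rot: [-3.141, -0.056, 0.003]
contact_force: [-1.2, 0.3, -1.5]
grip_width: 0.221
```

Request:
{"op": "jog_arm", "data": {"deltas": [0.0015,0,0,0,0,0,255,0,0,0,0,0,0,255]}}

```text
t: 25.0
tcp_pos: [0.513, -0.0016, 0.171]
eef_rot: [-3.141, -0.056, 0.002]
contact_force: [0.7, 0.5, -1.4]
grip_width: 0.221
```

Request:
{"op": "jog_arm", "data": {"deltas": [0.0015,0,0,0,0,0,255,0,0,0,0,0,0,255]}}

```text
t: 25.25
tcp_pos: [0.5145, -0.0016, 0.171]
eef_rot: [-3.141, -0.056, 0.002]
contact_force: [-0.3, -0.2, -1.3]
grip_width: 0.221
```

Request:
{"op": "jog_arm", "data": {"deltas": [0.001,0,0,0,0,0,255,0,0,0,0,0,0,255]}}

```text
t: 25.5
tcp_pos: [0.5154, -0.0016, 0.171]
eef_rot: [-3.141, -0.056, 0.003]
contact_force: [-0.4, -0.3, -1.5]
grip_width: 0.221
```

Request:
{"op": "jog_arm", "data": {"deltas": [0.001,0,0,0,0,0,255,0,0,0,0,0,0,255]}}

```text
t: 25.75
tcp_pos: [0.5165, -0.0016, 0.171]
eef_rot: [-3.141, -0.056, 0.002]
contact_force: [0.4, -0.7, -1.9]
grip_width: 0.221
```

Request:
{"op": "jog_arm", "data": {"deltas": [0.001,0,0,0,0,0,255,0,0,0,0,0,0,255]}}

```text
t: 26.0
tcp_pos: [0.5171, -0.0015, 0.1709]
eef_rot: [-3.141, -0.056, 0.004]
contact_force: [-2.0, 0.2, -0.6]
grip_width: 0.224
```

```bash
python3 look.py w19 wrist 200 100 240 180 3
```

```text
26.0 [ 0.5171 -0.0015  0.1709] rv [-3.1407 -0.0561  0.0041] F [-2.    0.17 -0.56] T [-0.02  0.5  -0.03] g 19.7 q [-0.23  0.36  1.62 -0.    1.17  1.31]
```

View pics/w19_c.png

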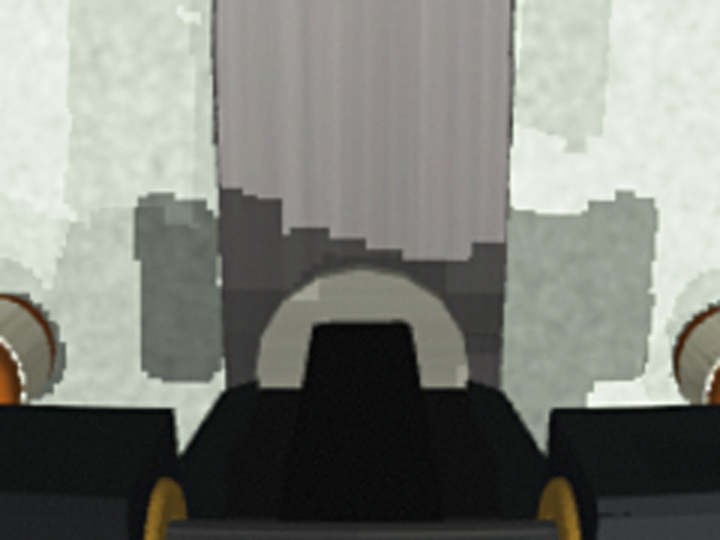

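Request:
{"op": "jog_arm", "data": {"deltas": [-0.0015,0,0,0,0,0,255,0,0,-0.002,0,0,-0.002,255,0,0,-0.0015,0,0,-0.002,255,0,0,-0.0007,0,0,0,255,0,0,0,0,0,0,255,0,0,0,0,0,0,255]}}

```text
t: 26.8
tcp_pos: [0.5159, -0.0016, 0.1668]
eef_rot: [-3.141, -0.05, 0.003]
contact_force: [-0.4, -0.7, -1.5]
grip_width: 0.22
```

```bash
python3 look.py w20 wrist; python3 look.py s20 scene 270 150 100 120 5
```

```text
26.8 [ 0.5159 -0.0016  0.1668] rv [-3.1409e+00 -4.9800e-02  2.6000e-03] F [-0.35 -0.67 -1.5 ] T [ 0.05 -0.    0.07] g 19.4 q [-0.23  0.36  1.63 -0.    1.15  1.31]
26.85 [ 0.5159 -0.0016  0.1668] rv [-3.141e+00 -4.980e-02  2.500e-03] F [ 0.78  0.09 -1.94] T [-0.01  0.02  0.02] g 19.9 q [-0.23  0.36  1.63 -0.    1.15  1.31]
```

View pics/s20_c.png

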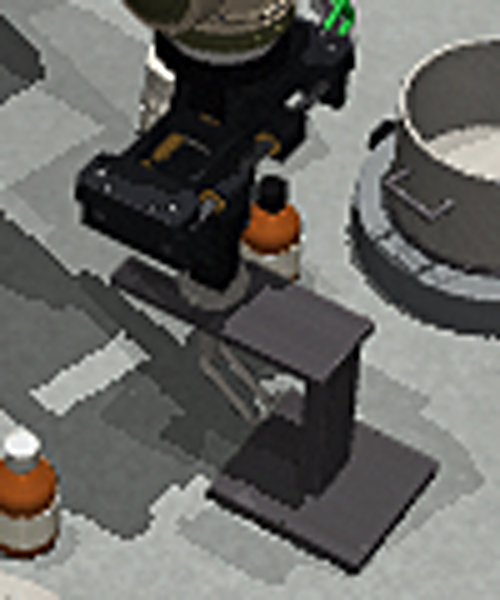

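Request:
{"op": "jog_arm", "data": {"deltas": [0,0,-0.0006,0,0,0,255,0,0,0,0,0,0,255,0,0,0,0,0,0,255]}}

```text
t: 27.28
tcp_pos: [0.5159, -0.0016, 0.1667]
eef_rot: [-3.141, -0.05, 0.002]
contact_force: [-3.3, 0.9, 5.4]
grip_width: 0.22
```

Request:
{"op": "jog_arm", "data": {"deltas": [0,0,-0.0006,0,0,0,255,0,0,0,0,0,0,255,0,0,0,0,0,0,255]}}

```text
t: 27.65
tcp_pos: [0.516, -0.0016, 0.1667]
eef_rot: [3.141, 0.05, -0.001]
contact_force: [-5.4, -0.1, 10.8]
grip_width: 0.223
```

Request:
{"op": "jog_arm", "data": {"deltas": [0,0,0.0009,0,0,0,255,0,0,0,0,0,0,255,0,0,0,0,0,0,200,0,0,0,0,0,0,100,0,0,0,0,0,0,0,0,0,0,0,0,0,0,0,0,0,0,0,0,0,0,0,0,0,0,0,0,0,0,0,0,0,0,0]}}

```text
t: 28.78
tcp_pos: [0.5159, -0.0016, 0.1665]
eef_rot: [-3.141, -0.05, 0.003]
contact_force: [0.5, 0.2, -0.2]
grip_width: 0.876
```

```bash
python3 look.py w21 wrist 200 100 240 180 3
```

```text
28.77 [ 0.5159 -0.0016  0.1665] rv [-3.141e+00 -4.980e-02  2.500e-03] F [ 0.52  0.23 -0.23] T [0.05 0.02 0.01] g 77.1 q [-0.23  0.36  1.63 -0.    1.15  1.31]
```

View pics/w21_c.png

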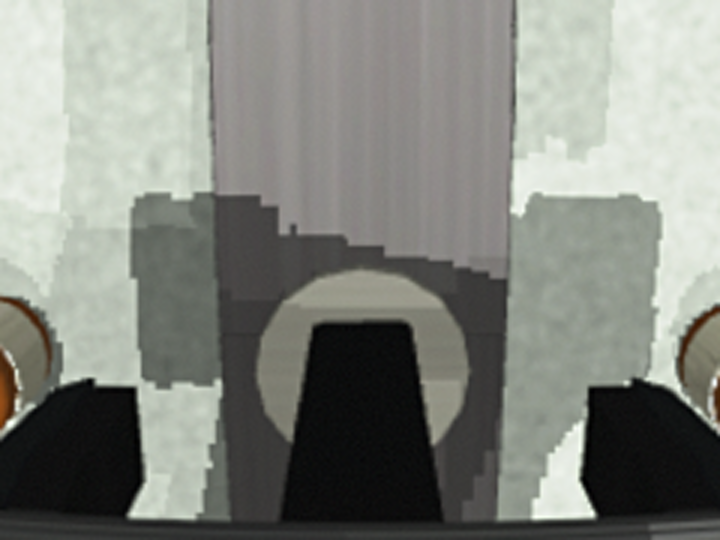

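Released: the lifter is upright and clear of both fingers. Next I'll withdraw straight up.

Request:
{"op": "jog_arm", "data": {"deltas": [0,0,0.015,0,0,0,0,0,0,0.03,0,0,0,0,0,0,0.04,0,0,0,0,0,0,0.04,0,0,0,0,0,0,0.03,0,0,0,0,-0.03,0,0,0,0,0,0,-0.04,0,0,0,0,0,0,-0.04,0,0.01,0,0,0,0,-0.04,0,0.01,0,0,0,0,-0.02,0,0,0,0,0,0,0,0,0,0,0,0,0,0,0,0,0,0,0,0]}}

```text
t: 30.32
tcp_pos: [0.3464, -0.0016, 0.3418]
eef_rot: [-3.141, -0.05, 0.002]
contact_force: [-0.7, 0.1, -0.0]
grip_width: 0.999
```

```bash
python3 look.py w22 wrist; python3 look.py s22 scene 215 140 150 190 4; python3 look.py t22 top 200 140 260 100 3
python3 - <<'E'
from h import *
import h,pickle
from scipy.optimize import differential_evolution as DE
for c in "ts":
    o,w=pickle.load(open(c+"22.pkl","rb")); G=gradi(w)
    r=DE(lambda q:-score(w,G,[circ(q[0],q[1],.078,.076)]),[(.53,.57),(-.31,-.26)],seed=1,maxiter=80); print("lid",c,r.x.round(4),round(r.fun,1))
    r=DE(lambda q:-score(w,G,[circ(q[0],q[1],.136,.022,60)]),[(.49,.54),(-.03,.02)],seed=1,maxiter=60); print("collar",c,r.x.round(4),round(r.fun,1))
o,w=pickle.load(open("w22.pkl","rb")); G=gradi(w); W=wcam(o,w); h.proj=lambda p,X:wproj(w,W,X)
r=DE(lambda q:-score(w,G,[circ(q[0],q[1],.078,.076)]),[(.53,.57),(-.31,-.26)],seed=1,maxiter=80); print("lid w",r.x.round(4),round(r.fun,1))
r=DE(lambda q:-score(w,G,[circ(q[0],q[1],.136,.022,60)]),[(.49,.54),(-.03,.02)],seed=1,maxiter=60); print("collar w",r.x.round(4),round(r.fun,1))
E
```

```text
30.32 [ 0.3464 -0.0016  0.3418] rv [-3.1411e+00 -4.9700e-02  1.7000e-03] F [-0.65  0.06 -0.03] T [0.04 0.03 0.02] g 87.9 q [-0.35 -0.16  1.75 -0.    1.56  1.19]
30.38 [ 0.3465 -0.0016  0.3416] rv [-3.1408e+00 -4.9900e-02  2.7000e-03] F [-0.59  0.01 -0.43] T [ 0.05 -0.03 -0.04] g 88.1 q [-0.35 -0.16  1.75 -0.    1.56  1.19]
30.43 [ 0.3465 -0.0016  0.3415] rv [-3.1407 -0.05    0.0032] F [-0.6  -1.35 -0.53] T [ 0.02 -0.    0.04] g 87.8 q [-0.35 -0.16  1.75 -0.    1.56  1.19]
lid t [ 0.548  -0.2812] -108.3
collar t [ 5.15e-01 -4.00e-04] -93.0
lid s [ 0.5539 -0.2855] -102.1
collar s [ 0.5203 -0.0043] -92.9
lid w [ 0.5511 -0.2822] -83.3
collar w [ 0.5161 -0.001 ] -114.3
```

View pics/w22.png

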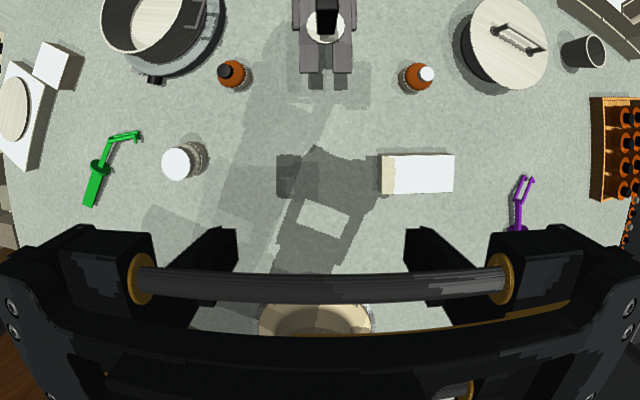

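View pics/s22_c.png

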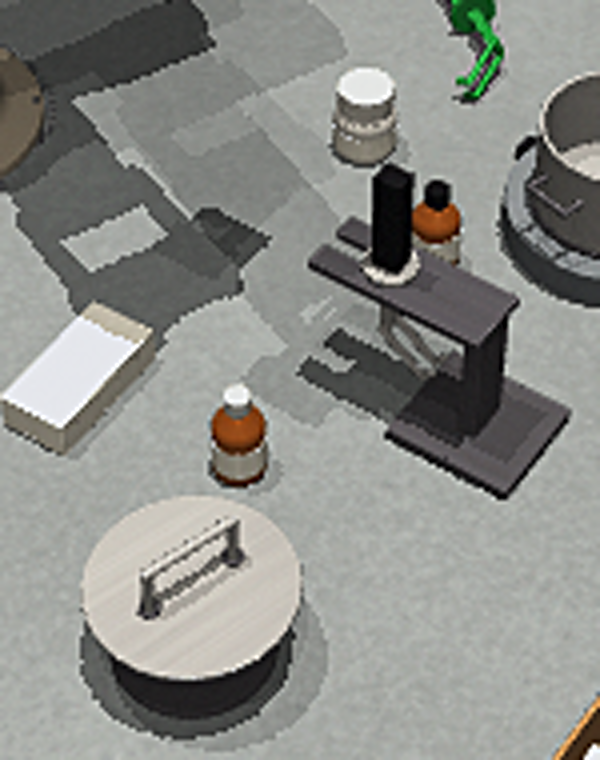

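View pics/t22_c.png

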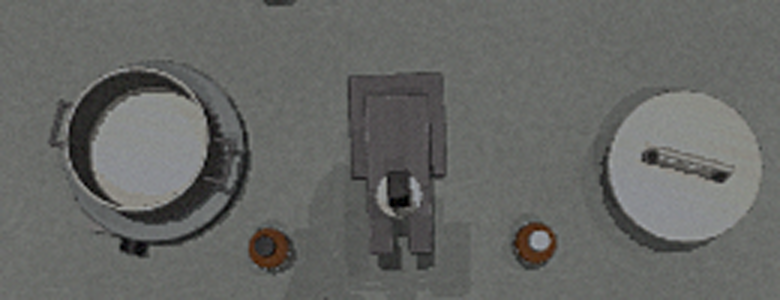

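The lid lies flat and centred on the stand, within about 4 mm. The lifter hangs upright and fully home, and the bystanders haven't moved. I'm handing in.

```bash
python3 -c "
from plant import robot
print(robot.hand_in())"
```

```text
the job is handed in; nothing more can be done
None
```

The job is done and handed in at about 30 s of the 72 s allowed. The system gave no verdict. I took the black lifter from its hanger, hooked the lid's loop at its middle, carried the lid level to the stand, set it down and hung the lifter back.

- **Lid:** it lies flat on the stand. The three cameras put its centre at (0.548 to 0.554, -0.281 to -0.286) against the stand's (0.550, -0.286), so it is about 4 mm off centre. The plate felt about 66 mm high, while the pictures had suggested 59 mm.
- **Lifter:** I slid it in until it touched the closed end of the slot (about 2 N), then backed off 1.5 mm and lowered it. The collar measured at about (0.516, -0.001) against an estimated home of (0.515 to 0.517, -0.001). The scene camera alone read 4 mm further in. It hangs upright and the gripper is well clear.
- **Forces:** lowering the collar onto the fork briefly read about 11 N, and I eased that off before letting go.
- **Joint limit:** the last joint reached its range limit (2.879 of 2.88 rad) on the way to the lid. I turned the lifter about 7 degrees away from the loop's axis to free it, so I hooked the lid at that slight angle, and it stayed level.
- **Other things:** the bystanders look unmoved in the last pictures.

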